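# Load the bench tumbler with key-steel bars

## Task

Tumble the square steel bars: lay every one that is on the table lengthwise into the tumbler's tray, then swing the tray round by its handle until it lines up with the feed slot against its stop, and tip it so that the bars slide end-first through the slot. Let the tray back down level, still lined up, shut the flap over the slot, and last of all turn the dial to the two-dot mark. Leave the marker pens where they lie.

Things in the scene. Friction and masses are not known exactly. Their poses are not given: they have to be found in the camera images.
- tumbler: The bench tumbler, a fixed grey machine: a round post 130 mm high that carries the swivelling loading tray, and a hollow drum housing. Origin on the table under the post's axis; x points level from there to the housing, z up. Housing: upright grey box, x = 83 to 173 mm, y = -46 to 46 mm, 140 mm high, walls 5 mm thick, its inner floor slopes from about 33 mm height near the post to 9 mm at the far side.
- slot (a point): Centre of the feed slot in the housing's top, at the end nearest the post (tumbler x = 112 mm, height 140 mm). The slot is 50 mm along tumbler x by 64 mm along y and opens into the hollow housing.
- swivel_axis (a point): Point on the tray's upright swivel axis, 165 mm above the table.
- tray_swivel (a joint): Angle (rad) by which the tray is turned away from the slot: 0 = lined up, mouth at the slot, against a stop; grows anticlockwise seen from above, up to 1.7. Friction 0.25 N m, stays where it is left.
- tray_mid (a point): Middle of the open aluminium tray's floor, on its upper face, 165 mm above the table when level. Its x points to the open mouth, 62 mm ahead; bars lie along x. Behind, at x = -60 mm, an end wall 20 mm high. Floor 58 mm wide; side walls lean out at 45 degrees to 92 mm width, 18 mm high. When lined up the mouth is at the slot. Bars slide out when it is tipped over about 55 degrees.
- tray_tip (a joint): Tipping angle of the tray (rad): 0 = level, resting on its stop; grows as the handle end is lifted and the mouth end dips, up to 1.25. The level tipping axis runs across the tray at the mouth, 75 mm from the swivel axis, 165 mm above the table; the tray sinks back by its own weight.
- tray_handle (a point): Middle of the tray's handle: a round steel bar 10 mm thick, 60 mm long across the tray (along the tray's y), 163 mm behind the tipping axis, 6 mm above floor level, 39 mm clear of the end wall. Can be pinched from above; it may turn between the fingers while the tray is tipped. Swivelling and tipping are both done by it.
- flap (a joint): Angle of the slot's flap (rad): 0 = shut flat over the slot, about 1.5 to 1.75 = standing open at the start, up to 1.85. Stiff hinge (0.08 N m), stays where it is left.
- flap_hinge (a point): Middle of the flap's hinge, at tumbler x = 138 mm, height 140 mm, on the slot's side away from the tray. The hinge axis runs along the tumbler's y. The flap is an aluminium plate 56 mm long, 76 mm wide, 4 mm thick; its upper face is 5 mm above the hinge when shut. The open flap stands up on the hinge and falls towards the tray as it shuts.
- flap_edge (a point): Middle of the flap's free edge, 56 mm from the hinge.
- console: The tumbler's control console, a fixed grey box 78 x 78 x 80 mm with a black top. Origin in the middle of its underside. Marks on its top round the dial, clockwise from its x axis: white line at 0, one dot at 0.6 rad, two dots at 1.2 rad, three dots at 1.8 rad.
- dial (a joint): Dial angle (rad): clockwise seen from above, 0 = pointer along console x at the white line, 1.2 = at the two-dot mark; ends at 0 and 2.2. Friction 0.04 N m, no click, stays where it is left.
- dial_grip (a point): Point on the dial's axis, 101 mm above the table, within its black bar grip, which is 44 mm long, 12 mm wide, 24 mm high (from 87 to 111 mm above the table). The point's x axis runs along the bar towards its white-tipped pointer end.
- bar_1_mid (a point): Centre of square steel bar 1 (14 x 72 x 14 mm, about 0.1 kg, y along the bar, all alike), lying on the table at the start to the right of the tumbler; three to five bars are there, None if absent.
- bar_2_mid (a point): Centre of square steel bar 2 (14 x 72 x 14 mm, about 0.1 kg, y along the bar, all alike), lying on the table at the start to the right of the tumbler; three to five bars are there, None if absent.
- bar_3_mid (a point): Centre of square steel bar 3 (14 x 72 x 14 mm, about 0.1 kg, y along the bar, all alike), lying on the table at the start to the right of the tumbler; three to five bars are there, None if absent.
- bar_4_mid (a point): Centre of square steel bar 4 (14 x 72 x 14 mm, about 0.1 kg, y along the bar, all alike), lying on the table at the start to the right of the tumbler; three to five bars are there, None if absent.
- bar_5_mid (a point): Centre of square steel bar 5 (14 x 72 x 14 mm, about 0.1 kg, y along the bar, all alike), lying on the table at the start to the right of the tumbler; three to five bars are there, None if absent.
- marker_1: A white marker pen with a blue cap, 12 x 124 x 13 mm (long axis y), lying near the bars; a bystander. Origin under its middle.
- marker_2: A white marker pen with a black cap, 12 x 124 x 13 mm (long axis y), lying near the bars; a bystander. Origin under its middle.

How it is judged (in metres and radians):
On the way, in this order (a step that is already met when the one before it is completed fails the run):
1. every bar lies in the tray, let go, while the tray is still turned aside (x of bar_1_mid in the frame of tray_mid between -0.03 and 0.035 m and y of bar_1_mid in the frame of tray_mid between -0.04 and 0.04 m and z of bar_1_mid in the frame of tray_mid between 0 and 0.045 m and contact force between the fingers and bar_1 below 0.2 N and x of bar_2_mid in the frame of tray_mid between -0.03 and 0.035 m and y of bar_2_mid in the frame of tray_mid between -0.04 and 0.04 m and z of bar_2_mid in the frame of tray_mid between 0 and 0.045 m and contact force between the fingers and bar_2 below 0.2 N and x of bar_3_mid in the frame of tray_mid between -0.03 and 0.035 m and y of bar_3_mid in the frame of tray_mid between -0.04 and 0.04 m and z of bar_3_mid in the frame of tray_mid between 0 and 0.045 m and contact force between the fingers and bar_3 below 0.2 N and x of bar_4_mid in the frame of tray_mid between -0.03 and 0.035 m and y of bar_4_mid in the frame of tray_mid between -0.04 and 0.04 m and z of bar_4_mid in the frame of tray_mid between 0 and 0.045 m and contact force between the fingers and bar_4 below 0.2 N and x of bar_5_mid in the frame of tray_mid between -0.03 and 0.035 m and y of bar_5_mid in the frame of tray_mid between -0.04 and 0.04 m and z of bar_5_mid in the frame of tray_mid between 0 and 0.045 m and contact force between the fingers and bar_5 below 0.2 N and value of joint tray_swivel above 0.3 rad), for 0.3 s.
2. the tray is lined up with the slot (value of joint tray_swivel below 0.08 rad), for 0.2 s.
3. the bars have gone through the slot into the drum (x of bar_1_mid in the frame of tumbler between 0.083 and 0.173 m and y of bar_1_mid in the frame of tumbler between -0.046 and 0.046 m and z of bar_1_mid in the frame of tumbler between 0.005 and 0.1 m and x of bar_2_mid in the frame of tumbler between 0.083 and 0.173 m and y of bar_2_mid in the frame of tumbler between -0.046 and 0.046 m and z of bar_2_mid in the frame of tumbler between 0.005 and 0.1 m and x of bar_3_mid in the frame of tumbler between 0.083 and 0.173 m and y of bar_3_mid in the frame of tumbler between -0.046 and 0.046 m and z of bar_3_mid in the frame of tumbler between 0.005 and 0.1 m and x of bar_4_mid in the frame of tumbler between 0.083 and 0.173 m and y of bar_4_mid in the frame of tumbler between -0.046 and 0.046 m and z of bar_4_mid in the frame of tumbler between 0.005 and 0.1 m and x of bar_5_mid in the frame of tumbler between 0.083 and 0.173 m and y of bar_5_mid in the frame of tumbler between -0.046 and 0.046 m and z of bar_5_mid in the frame of tumbler between 0.005 and 0.1 m), for 0.3 s.
4. the flap is shut (value of joint flap below 0.08 rad), for 0.2 s.
5. the dial is at the two-dot mark (value of joint dial between 1.05 and 1.35 rad), for 0.2 s.
At the end, for the whole second after the job is handed in: Every bar lies at rest inside the drum housing (its centre below 100 mm), the tray is lined up (within 0.1 rad) and level (within 0.1 rad), the flap is shut (within 0.08 rad) and the dial is at the two-dot mark (within 0.15 rad) (all of step 3 and all of step 5 and value of joint each of tray_swivel, tray_tip below 0.1 rad and value of joint flap below 0.08 rad and linear speed of each of bar_1, bar_2, bar_3, bar_4, bar_5 below 0.02 m/s); the robot touches nothing.
It fails at once if a marker pen is moved more than 6 cm (distance of any of marker_1, marker_2 from where it was at the start of the episode above 0.06 m).
Of bar_1, bar_2, bar_3, bar_4, bar_5 only 3 to 5 are there at a start; the rules pass over those that are not, and their reading is None.
At some moment in a run one of bar_1, bar_2, bar_3, bar_4, bar_5 may be knocked a few centimetres aside while the robot is not near it.
Once in a run the grip may slacken for a moment while it holds something.
It also fails if it takes over 210 s, if anything falls off the work surface, if the arm or the gripper's body presses on something with over 40 N, if the wrist force passes 120 N, or if a joint passes its speed limit or range.

## Robot

A 7-joint arm with a two-finger parallel gripper is mounted at the origin on a cart in front of the work surface, level with it; the furniture and walls round the work are solid. World frame = base frame: x ahead of the robot, y to its left, z up, the work surface at z = 0. Lengths are in mm, angles in rad, forces in N, time in s.
With the tool pointing down it reaches from about 350 to 900 mm from the base axis. Payload 8.1 kg.
Tool frame: the origin (TCP) lies between the finger pads; the fingertips stand 8 mm ahead of it and the grasp point (between the pads) lies 11 mm behind it; z points along the fingers, y is the line along which they close (so a half turn about z gives the same grasp; the last joint's range is limited). The gripper opens to 92 mm and grips with 3 to 60 N. Pads are 19 mm wide; open, the fingers measure 130 mm over their backs; the gripper's body (75 mm by 190 mm) begins 47 mm behind the grasp point.
Start: joints at [-1.29, 0.434, 0.025, 1.573, -0.012, 1.134, -0.075], TCP at [234.057, 579.534, 209.042] pointing down, gripper open.
Joint ranges: [-2.62, 2.62], [-0.44, 2.09], [-1.27, 1.32], [0.08, 2.57], [-1.32, 4.46], [0.12, 2], [-2.74, 2.74]. Speed limits (rad/s): [2.22, 2.22, 3.01, 3.01, 3.14, 3.14, 3.14].

## Interface

Orientations are given as a 3x3 rotation matrix whose columns are the frame's x, y, z axes.
In Python, from cell import ctrl gives the robot as it stands. The module is installed in compiled form; this text tells all that it offers.
- The arm moves only by the tool step_arm, never from a script. Its argument "increments" is a list of rows, each a list of 7 numbers: the shift along the world's x, y, z in m, then the turn, a rotation vector about the world's x, y, z in degrees, then the finger opening in m, from 0 to 0.0918. In form: [[x, y, z, ax, ay, az, gripper], ...]. A call has 1 to 10 rows; each row shifts and turns the commanded pose from where the row before left it; what a row does not reach is not made up. A row lasts 1/10 s, in which the tool goes at most 50 mm and 8.59 degrees, less where a joint would pass 70% of its speed; a pose out of reach is approached as far as the arm can. A call is refused whole if a number of a shift passes 0.05 or a number of a turn 8.59, either way. A call with a gripper value outside its range is refused whole. The fingers move at their own pace and stop on an object; "force" is the grip in N (left out, the last holds). Time passes only in rows, so rows that do not move let the fingers close. It gives the time, the measured TCP pose, the force, the opening and the grip force at its end, in the units of the state.
- ctrl.state(): the state, without advancing time (a new reading comes with each control period).
- ctrl.camera(name): name is "side" or "top" or "wrist"; returns a dict with "img" (384x512x3 uint8, red, green, blue), "vfov" (degrees; the focal length in pixels is half the picture's height over the tangent of half this angle, whatever the lens; pixels are square), "cx", "cy" (the principal point, pixels), "D" ([k1, k2, p1, p2, k3] as OpenCV has them; the pictures are not rectified), "R" (3x3) and "t" (3): a world point X has camera coordinates R X + t. Camera axes: x right, y down, z forward; pixel columns grow to the right and rows downward; lengths in mm; the calibration is good to about 2 mm. A picture is of the moment at which its call begins. There is no depth.
- ctrl.job_done(): hands the job in; it is judged then, once.
The state is a dict: "time_s": time; "joints": joint angles; "dq": joint speeds; "effort": joint torques, N m; "eef_pos": TCP position; "tool_rot": TCP orientation; "contact_force": force on the tool from outside, world axes, zero at the start; "wrist_torque": the same for the moment, N m; "width": opening from 0.0 (shut) to 1.0 (fully open); "finger_force": force on a finger pad.
Only numpy, scipy, OpenCV 4.12 (cv2) and the standard library are available. Lean on these libraries where they do the work, as an engineer would, in place of code of your own. Each camera call takes 0.05 s, during which the arm holds its last target. There are 200 camera calls.

## Working session

There is one attempt and no reset: what is moved stays moved. The work goes in short steps, Python scripts to look and compute and a tool call to move; the robot and the scene stay as the last step left them, time stands still between calls to the robot, and variables do not carry over. Pictures are saved under pics/ and viewed, at most 14 in all, crops included, and the job is handed in when it is done.

Besides the shell and the picture viewer there is one more tool, called after "Call:" by a JSON object that holds its "method" and its "body". step_arm: Moves the arm, as the interface text tells. Its arguments: {"type":"object","properties":{"increments":{"type":"array","items":{"type":"array","items":{"type":"number"}}},"force":{"type":"number"}},"required":["increments"]}

```bash
mkdir -p pics; cat > h.py <<'E'
from cell import ctrl
import numpy as np, cv2
def snap(n,f=None):
    c=ctrl.camera(n)
    if f: cv2.imwrite('pics/'+f+'.png',c['img'][:,:,::-1])
    return c
def K(c):
    f=c['img'].shape[0]/2/np.tan(np.radians(c['vfov'])/2)
    return np.array([[f,0,c['cx']],[0,f,c['cy']],[0,0,1.]])
def ray(c,p):
    u=cv2.undistortPoints(np.array([[p]],float),K(c),np.array(c['D'],float))[0,0]
    R=np.array(c['R']);t=np.array(c['t'])
    d=R.T@np.array([u[0],u[1],1.]);return -R.T@t,d/np.linalg.norm(d)
def onz(c,p,z):
    o,d=ray(c,p);return o+d*(z-o[2])/d[2]
def tri(rs):
    A=np.zeros((3,3));b=np.zeros(3)
    for o,d in rs:
        P=np.eye(3)-np.outer(d,d);A+=P;b+=P@o
    x=np.linalg.solve(A,b);return x,[float(np.linalg.norm((np.eye(3)-np.outer(d,d))@(x-o))) for o,d in rs]
def proj(c,X):
    r,_=cv2.Rodrigues(np.array(c['R'],float))
    return cv2.projectPoints(np.array(X,float).reshape(-1,1,3),r,np.array(c['t'],float),K(c),np.array(c['D'],float))[0].reshape(-1,2)
E
python3 - <<'E'
from h import *
import pickle
np.set_printoptions(precision=3,suppress=True)
d={n:snap(n,n+'0') for n in('side','top','wrist')}
pickle.dump(d,open('c0.pkl','wb'))
for n,c in d.items(): print(n,c['vfov'],c['cx'],c['cy'],c['D'],(-np.array(c['R']).T@c['t']),np.array(c['R'])[2])
im=np.vstack([np.hstack([d['top']['img'],d['side']['img']])])[:,:,::-1]
s=ctrl.state();print(s)
E
```

```text
side 45.495993763159106 259.0321055275836 183.44533258423448 [-0.079  0.     0.     0.     0.   ] [   77.505 -1203.35    766.747] [ 0.354  0.776 -0.521]
top 52.837217593010074 258.2271174841387 191.83725931368545 [-0.112  0.     0.     0.     0.   ] [ 319.444 -223.57  1151.409] [ 0.211 -0.008 -0.977]
wrist 67.0919062193141 255.86016113099183 189.75199908276284 [-0.028  0.     0.     0.     0.   ] [164.988 606.745 383.989] [ 0.254 -0.105 -0.961]
{'time_s': 0.15, 'joints': array([-1.29 ,  0.435,  0.025,  1.574, -0.012,  1.134, -0.075]), 'dq': array([ 0.   , -0.003, -0.001, -0.004, -0.001, -0.001,  0.001]), 'effort': array([  0.002, -66.826,   0.986, -31.469,  -0.06 ,   0.039,   0.   ]), 'eef_pos': array([233.899, 579.146, 208.426]), 'tool_rot': array([[-0.927,  0.374, -0.   ],
       [ 0.374,  0.927, -0.001],
       [-0.   , -0.001, -1.   ]]), 'contact_force': array([-0.233,  0.324, -0.079]), 'wrist_torque': array([0.014, 0.004, 0.048]), 'finger_force': 0.0, 'width': 0.9971102037587891}
```

View pics/top0.png

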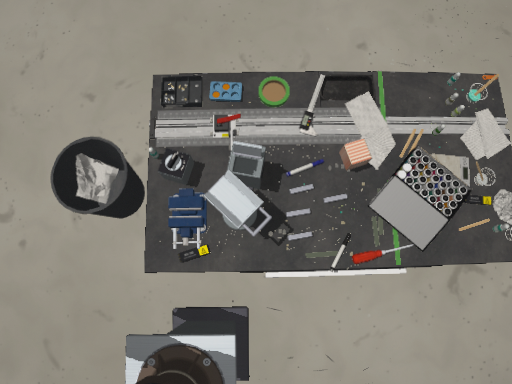

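View pics/side0.png

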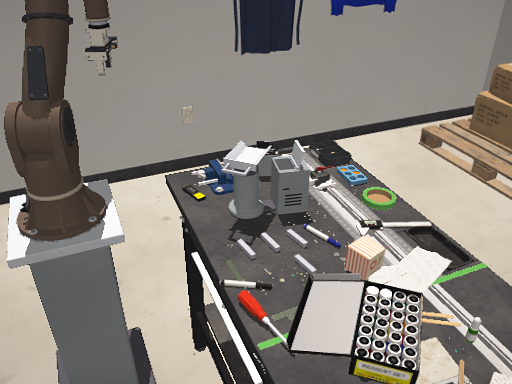

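The top view shows four bars at about (302,188), (335,198), (298,213) and (300,236). The pens are at (305,166) and (341,250). The tray is at (235,200) with its handle at (258,220), the housing is at (245,158), and the console and dial are at (177,160). I'll zoom in and compute positions.

```bash
python3 - <<'E'
from h import *
import pickle
np.set_printoptions(precision=1,suppress=True)
d=pickle.load(open('c0.pkl','rb'));c=d['top'];s=d['side']
a=cv2.resize(c['img'][130:260,150:360,::-1],None,fx=3.8,fy=3.8,interpolation=cv2.INTER_CUBIC)
cv2.imwrite('pics/topz.png',a)
b=cv2.resize(s['img'][130:300,175:375,::-1],None,fx=3.5,fy=3.5,interpolation=cv2.INTER_CUBIC)
cv2.imwrite('pics/sidez.png',b)
for z,p in [(0,(175,365)),(7,(302,188)),(7,(335,198)),(7,(298,213)),(7,(300,236)),(100,(177,160)),(140,(245,158)),(165,(235,200)),(171,(258,220)),(0,(305,166)),(0,(341,250)),(0,(150,75)),(0,(146,270))]: print(p,onz(c,p,z))
E
```

```text
(175, 365) [66.7 13.6  0. ]
(302, 188) [ 576.2 -366.2    7. ]
(335, 198) [ 543.4 -465.5    7. ]
(298, 213) [ 499.5 -351.     7. ]
(300, 236) [ 430.4 -354.4    7. ]
(177, 160) [643.1  -2.5 100. ]
(245, 158) [ 632.9 -197.4  140. ]
(235, 200) [ 511.7 -170.8  165. ]
(258, 220) [ 457.4 -229.6  171. ]
(305, 166) [ 647.5 -379.4    0. ]
(341, 250) [ 386.7 -476.2    0. ]
(150, 75) [971.8 120.    0. ]
(146, 270) [337.2 103.2   0. ]
```

View pics/topz.png

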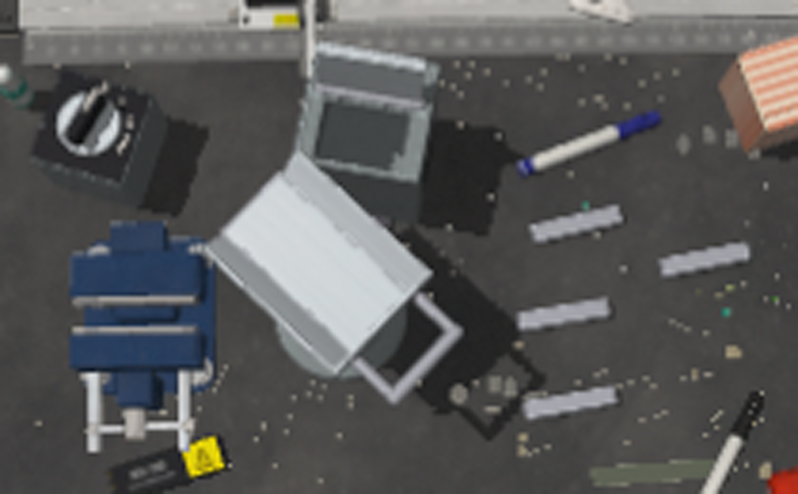

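View pics/sidez.png

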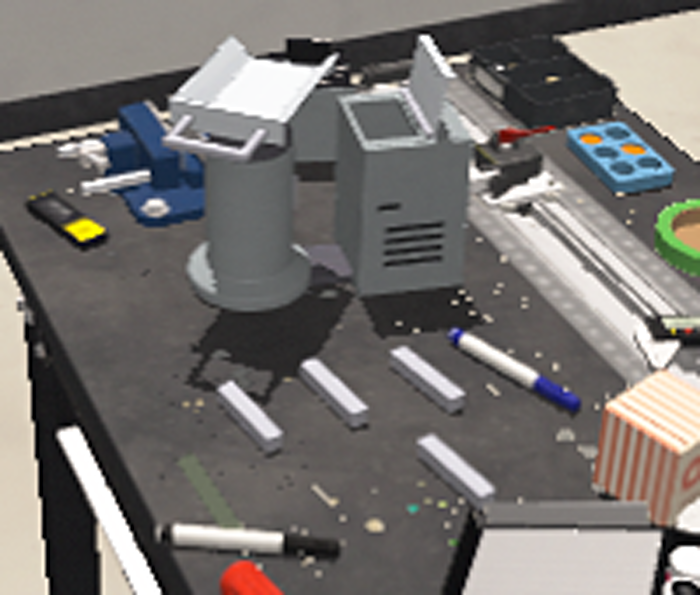

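Four bars, the tray with its handle at lower right, and the flap standing open are all visible. Next I'll triangulate from the two views.

```bash
cat > bars.py <<'E'
from h import *
def bars(c,z=14,amin=40,box=None):
    im=cv2.GaussianBlur(c['img'],(3,3),0).astype(int)
    m=((im.min(2)>120)&(im.max(2)-im.min(2)<40)).astype(np.uint8)
    cs,_=cv2.findContours(m,cv2.RETR_EXTERNAL,cv2.CHAIN_APPROX_NONE);out=[]
    for k in cs:
        if len(k)<5 or cv2.contourArea(k)<amin: continue
        W=np.array([onz(c,p[0],z)[:2] for p in k],np.float32)
        (x,y),(w,h),a=cv2.minAreaRect(W)
        B=cv2.boxPoints(((x,y),(w,h),a));e=[B[1]-B[0],B[2]-B[1]];e=max(e,key=np.linalg.norm)
        if box and not(box[0]<x<box[1] and box[2]<y<box[3]): continue
        M=cv2.moments(k);out.append((round(x,1),round(y,1),round(min(w,h),1),round(max(w,h),1),round(float(np.degrees(np.arctan2(e[1],e[0])))%180,1),(round(M['m10']/M['m00'],1),round(M['m01']/M['m00'],1))))
    return out
E
python3 - <<'E'
from bars import *
import pickle
np.set_printoptions(precision=1,suppress=True)
d=pickle.load(open('c0.pkl','rb'));t=d['top'];s=d['side']
B=(380,700,-520,-300)
A=bars(t,14,40,B);C=bars(s,10,40,B)
print(*A,sep='\n');print(*C,sep='\n')
for a in A:
    for b in C:
        X,e=tri([ray(t,a[5]),ray(s,b[5])])
        if e[0]<6 and -5<X[2]<25: print(a[5],b[5],X,e)
T=lambda u,v:(150+u/3.8,130+v/3.8);S=lambda u,v:(175+u/3.5,130+v/3.5)
for n,a,b in [('handle -y',(458,331),(247,155)),('handle +y',(395,397),(170,138)),('rearwall top -y',(432,272),(290,128)),('mouth -y tip',(297,152),(337,60)),('mouth +y tip',(207,248),(233,40)),('flap -y',(438,70),(449,125)),('slotNearR',(402,175),(362,147))]:
    print(n,*tri([ray(t,T(*a)),ray(s,S(*b))]))
print('post',onz(t,T(342,325),0))
for p in [(90,120),(72,140),(108,92),(125,130),(45,150),(165,100),(75,65),(125,205)]: print(p,onz(t,T(*p),85))
E
```

```text
(431.6, -352.2, 15.0, 69.6, 96.0, (299.3, 235.3))
(501.4, -350.2, 12.9, 67.7, 98.5, (297.9, 212.0))
(543.5, -463.9, 12.6, 70.1, 100.3, (334.9, 197.5))
(574.1, -362.6, 12.9, 69.7, 102.5, (301.0, 188.3))
(637.1, -364.4, 11.6, 71.2, 111.3, (300.6, 168.3))
(545.0, -463.6, 18.6, 75.7, 99.8, (305.1, 262.7))
(432.9, -350.1, 17.7, 77.8, 99.7, (245.9, 247.1))
(502.8, -348.0, 18.4, 75.6, 98.0, (270.1, 240.1))
(575.9, -360.8, 19.1, 77.6, 102.0, (297.0, 236.4))
(637.1, -364.4, 21.4, 75.5, 111.0, (317.4, 231.9))
(299.3, 235.3) (245.9, 247.1) [ 432.4 -352.    10.4] [0.22515696063938728, 0.22515696063934626]
(297.9, 212.0) (270.1, 240.1) [ 502.1 -350.5   11. ] [0.2192926296981821, 0.21929262969831617]
(334.9, 197.5) (305.1, 262.7) [ 544.6 -464.7   10.4] [0.3191050915859054, 0.3191050915857119]
(301.0, 188.3) (297.0, 236.4) [ 575.2 -363.    10.2] [0.7071438386814277, 0.7071438386818713]
(300.6, 168.3) (317.4, 231.9) [ 638.2 -364.5    7.9] [0.10555982949997084, 0.10555982950015735]
handle -y [ 466.2 -262.4  171.9] [2.011301087521564, 2.0113010875216424]
handle +y [ 422.1 -219.2  173. ] [1.7784751766845193, 1.7784751766845914]
rearwall top -y [ 506.8 -246.   177.3] [2.987154392986663, 2.9871543929865507]
mouth -y tip [ 591.  -154.2  175.6] [1.1755395084140658, 1.1755395084139977]
mouth +y tip [524.2 -93.3 178.1] [1.3491415422228588, 1.3491415422230266]
flap -y [ 649.9 -251.3  154.8] [4.684765765253038, 4.684765765252969]
slotNearR [ 582.5 -225.9  134.4] [0.5094468340718673, 0.5094468340718227]
post [ 496.  -176.8    0. ]
(90, 120) [643.2  10.2  85. ]
(72, 140) [627.6  23.4  85. ]
(108, 92) [665.2  -3.   85. ]
(125, 130) [634.7 -16.9  85. ]
(45, 150) [620.2  43.9  85. ]
(165, 100) [657.9 -46.9  85. ]
(75, 65) [687.4  23.3  85. ]
(125, 205) [576.3 -18.3  85. ]
```

Four bars are located, and the triangulated residuals are under 1 mm. The tray is turned about 46°, with its middle near (515,-167) and its handle at (444,-241,171). I'll move now.

Call:
{"method": "step_arm", "body": {"increments": [[0.02,-0.048,0.007,0,0,-6,0.05],[0.02,-0.048,0.007,0,0,-6,0.05],[0.02,-0.048,0.007,0,0,-6,0.05],[0.02,-0.048,0.007,0,0,-6,0.05],[0.02,-0.048,0.007,0,0,-6,0.05],[0.02,-0.048,0.007,0,0,-6,0.05],[0.02,-0.048,0.007,0,0,-6,0.05],[0.02,-0.048,0.007,0,0,-6,0.05],[0.02,-0.048,0.007,0,0,-6,0.05],[0.02,-0.048,0.007,0,0,-6,0.05]], "force": 25}}

```text
time_s: 1.15
eef_pos: [424.8, 120.1, 276.1]
tool_rot: [[-0.135, 0.991, 0.0], [0.991, 0.135, 0.001], [0.0, 0.0, -1.0]]
contact_force: [-0.2, 0.5, -0.3]
width: 0.545
finger_force: 0.0
```

Call:
{"method": "step_arm", "body": {"increments": [[0.0,-0.045,0,0,0,0,0.05],[0.0,-0.045,0,0,0,0,0.05],[0.0,-0.045,0,0,0,0,0.05],[0.0,-0.045,0,0,0,0,0.05],[0.0,-0.045,0,0,0,0,0.05],[0.0,-0.045,0,0,0,0,0.05],[0.0,-0.045,0,0,0,0,0.05],[0.0,-0.045,0,0,0,0,0.05],[0.0,-0.045,0,0,0,0,0.05],[0.0,-0.045,0,0,0,0,0.05]]}}

```text
time_s: 2.15
eef_pos: [424.5, -329.4, 275.6]
tool_rot: [[-0.14, 0.99, 0.0], [0.99, 0.14, 0.0], [0.0, 0.0, -1.0]]
contact_force: [1.3, 0.1, 1.2]
width: 0.548
finger_force: 0.0
```

```bash
python3 - <<'E'
from bars import *
s=ctrl.state();print(s['eef_pos'])
c=snap('wrist','w1');print(*bars(c,14,150,(380,700,-560,-250)),sep='\n')
E
```

```text
[ 424.5083817  -329.39003217  275.62673363]
(456.6, -520.3, 5.8, 294.7, 8.1, (257.7, 269.0))
(633.5, -366.3, 12.8, 73.4, 110.8, (382.6, 197.8))
(571.9, -364.8, 14.1, 73.1, 102.7, (345.1, 191.5))
(499.0, -351.7, 14.8, 72.0, 98.7, (301.7, 177.3))
(433.0, -353.9, 19.8, 72.8, 97.9, (257.6, 172.0))
```

Call:
{"method": "step_arm", "body": {"increments": [[0.008,-0.024,-0.02,0,0,0,0.04],[0,0,-0.05,0,0,0,0.04],[0,0,-0.05,0,0,0,0.04],[0,0,-0.05,0,0,0,0.04],[0,0,-0.05,0,0,0,0.04],[0,0,-0.034,0,0,0,0.04],[0,0,-0.01,0,0,0,0.04],[0,0,0,0,0,0,0.04],[0,0,0,0,0,0,0.005],[0,0,0,0,0,0,0.005]], "force": 25}}

```text
time_s: 3.2
eef_pos: [433.9, -352.8, 13.7]
tool_rot: [[-0.139, 0.99, 0.003], [0.99, 0.139, -0.002], [-0.002, 0.003, -1.0]]
contact_force: [0.3, -0.4, -0.2]
width: 0.309
finger_force: 0.0
```

Call:
{"method": "step_arm", "body": {"increments": [[0,0,0,0,0,0,0.005],[0,0,0,0,0,0,0.005],[0,0,0,0,0,0,0.005],[0,0,0.01,0,0,0,0.005]]}}

```text
time_s: 3.6
eef_pos: [432.1, -351.3, 21.4]
tool_rot: [[-0.139, 0.99, -0.001], [0.99, 0.139, 0.001], [0.001, -0.001, -1.0]]
contact_force: [0.3, -0.2, -0.2]
width: 0.057
finger_force: 0.0
```

Call:
{"method": "step_arm", "body": {"increments": [[0,0,0.05,0,0,0,0.05],[0,0,0.05,0,0,0,0.05],[0,0,0.05,0,0,0,0.05],[0,0,0.05,0,0,0,0.05],[0,0,0.05,0,0,0,0.05]]}}

```text
time_s: 4.1
eef_pos: [431.8, -351.9, 274.6]
tool_rot: [[-0.138, 0.99, 0.0], [0.99, 0.138, -0.0], [-0.0, 0.0, -1.0]]
contact_force: [1.7, -0.9, -0.3]
width: 0.444
finger_force: 0.0
```

```bash
python3 - <<'E'
from bars import *
s=ctrl.state();print(s['eef_pos'])
c=snap('wrist','w2');print(*bars(c,14,150,(380,700,-560,-250)),sep='\n')
c=snap('top','t2');print(*bars(c,14,40,(380,700,-560,-250)),sep='\n')
E
```

```text
[ 431.80630625 -351.85216099  274.61098479]
(455.6, -544.7, 23.5, 248.5, 8.0, (254.2, 270.1))
(526.0, -441.2, 22.6, 36.2, 7.9, (309.3, 220.6))
(633.2, -366.5, 12.8, 73.6, 110.7, (382.1, 183.5))
(572.1, -364.2, 14.1, 74.2, 102.6, (344.2, 176.8))
(499.0, -351.5, 15.2, 72.9, 98.6, (299.8, 162.6))
(433.0, -353.0, 20.9, 72.1, 97.7, (254.9, 156.5))
(636.9, -364.6, 12.2, 74.0, 111.3, (301.1, 167.9))
```

View pics/w2.png

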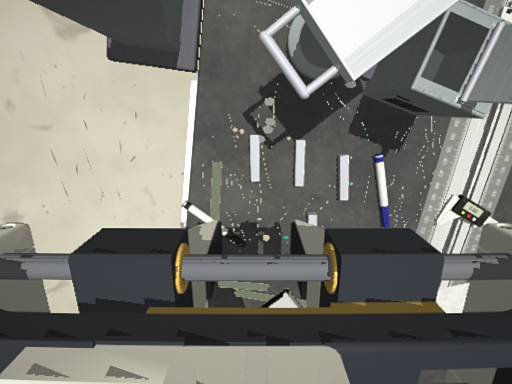

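The wrist view shows all the bars still lying, with the bar at (255,157) unmoved, so the fingers closed over nothing. I'll check where the fingertips really are against the reported TCP.

```bash
python3 - <<'E'
from bars import *
s=ctrl.state();p=s['eef_pos'];R=np.array(s['tool_rot']);ims=[]
for n in('side','top'):
    c=snap(n);im=c['img'][:,:,::-1].copy()
    T=proj(c,[p,p+R[:,2]*8,p-R[:,2]*11]);print(n,T)
    u,v=T[0].astype(int)
    cr=cv2.resize(im[v-60:v+60,u-60:u+60],None,fx=3.3,fy=3.3,interpolation=cv2.INTER_CUBIC)
    for q,col in zip(T,[(0,0,255),(0,255,0),(255,0,0)]):
        w=tuple(((q-[u-60,v-60])*3.3).astype(int).tolist());cv2.circle(cr,w,3,col,-1)
    ims.append(cr)
cv2.imwrite('pics/tcp.png',np.hstack(ims))
E
```

```text
side [[247.3610773  155.42752183]
 [247.37918147 158.5349263 ]
 [247.3360914  151.11503866]]
top [[313.28044138 222.50547889]
 [312.79832046 222.93898259]
 [313.95748708 221.89662021]]
```

View pics/tcp.png

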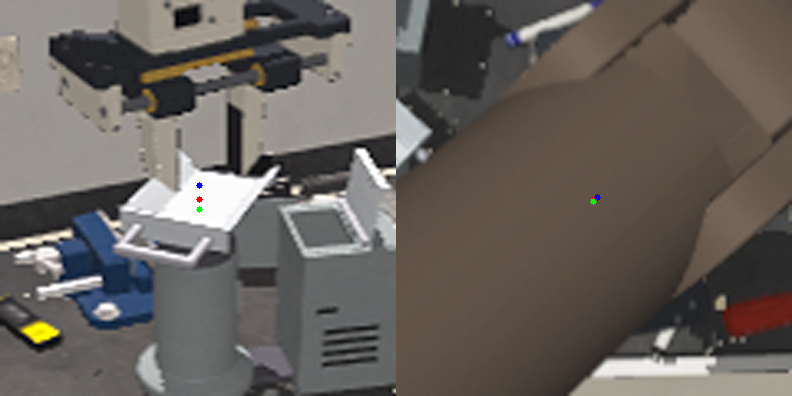

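In the side view the fingertips end at crop row ~187. That is about 19 mm behind where the text puts them, level with the "grasp point", so the last descent stopped too high. I'll go down again stepwise and watch the contact force.

Call:
{"method": "step_arm", "body": {"increments": [[0.001,0,-0.05,0,0,0,0.04],[0,0,-0.05,0,0,0,0.04],[0,0,-0.05,0,0,0,0.04],[0,0,-0.05,0,0,0,0.04],[0,0,-0.05,0,0,0,0.04],[0,0,-0.014,0,0,0,0.04],[0,0,-0.008,0,0,0,0.04],[0,0,0,0,0,0,0.04]]}}

```text
time_s: 5.1
eef_pos: [433.6, -352.3, 0.1]
tool_rot: [[-0.139, 0.99, -0.0], [0.99, 0.139, -0.0], [-0.0, -0.0, -1.0]]
contact_force: [-0.2, -0.2, 0.5]
width: 0.435
finger_force: 0.0
```

Call:
{"method": "step_arm", "body": {"increments": [[0,0,-0.004,0,0,0,0.04],[0,0,-0.004,0,0,0,0.04],[0,0,0,0,0,0,0.04]]}}

```text
time_s: 5.4
eef_pos: [434.2, -352.0, -7.6]
tool_rot: [[-0.14, 0.99, 0.001], [0.99, 0.14, -0.0], [-0.001, 0.001, -1.0]]
contact_force: [0.0, -0.7, 0.5]
width: 0.434
finger_force: 0.0
```

Call:
{"method": "step_arm", "body": {"increments": [[0,0,-0.003,0,0,0,0.04],[0,0,0,0,0,0,0.04]]}}

```text
time_s: 5.6
eef_pos: [433.7, -351.8, -11.2]
tool_rot: [[-0.139, 0.99, 0.0], [0.99, 0.139, 0.0], [0.0, 0.0, -1.0]]
contact_force: [0.1, -0.9, 0.4]
width: 0.438
finger_force: 0.0
```

Call:
{"method": "step_arm", "body": {"increments": [[0,0,0,0,0,0,0.005],[0,0,0,0,0,0,0.005],[0,0,0,0,0,0,0.005],[0,0,0,0,0,0,0.005],[0,0,0,0,0,0,0.005],[0,0,0,0,0,0,0.005]]}}

```text
time_s: 6.2
eef_pos: [433.3, -351.9, -11.2]
tool_rot: [[-0.139, 0.99, -0.0], [0.99, 0.139, 0.0], [0.0, -0.0, -1.0]]
contact_force: [-2.3, -0.2, 1.9]
width: 0.15
finger_force: 25.0
```

Gripped: width 13.8 mm, force 25 N. The bar's underside is at TCP + 11 mm. Lifting it to the tray.

Call:
{"method": "step_arm", "body": {"increments": [[0,0,0.03,0,0,0,0.005],[0,0,0.05,0,0,0,0.005],[0,0,0.05,0,0,0,0.005],[0,0,0.05,0,0,-7.45,0.005],[0,0,0.05,0,0,-7.45,0.005],[0,0,0.021,0,0,-7.45,0.005],[0.0225,0.0445,0,0,0,-7.45,0.005],[0.0225,0.0445,0,0,0,-7.45,0.005],[0.0225,0.0445,0,0,0,-7.45,0.005],[0.0225,0.0445,0,0,0,-7.4,0.005]]}}

```text
time_s: 7.2
eef_pos: [524.3, -171.7, 239.9]
tool_rot: [[0.7, 0.715, 0.001], [0.715, -0.7, 0.001], [0.001, 0.0, -1.0]]
contact_force: [1.6, -1.0, -1.7]
width: 0.146
finger_force: 25.0
```

```bash
python3 - <<'E'
from bars import *
s=ctrl.state();print(s['eef_pos'],s['width'],s['finger_force'])
c=snap('wrist','w3');snap('side','s3')
p=s['eef_pos'];print(proj(c,[p,p+[0,0,11],p+[0,0,25]]))
E
```

```text
[ 524.34089836 -171.66412911  239.8726238 ] 0.145930869703909 24.995082914829254
[[255.60473899 223.9458048 ]
 [255.59610725 230.86895373]
 [255.58354392 240.95524239]]
```

View pics/w3.png

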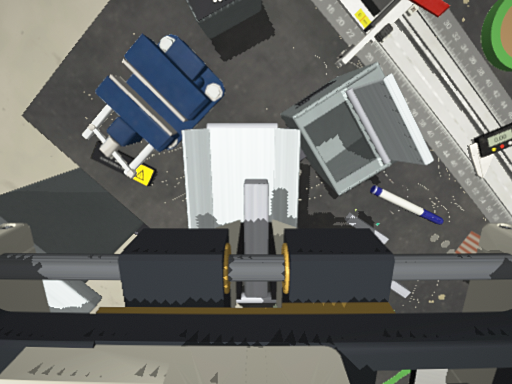

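The bar is held and parallel to the tray, sitting at col 256 with the tray's centreline at col ~241. The slot and open flap are at (345,135). I'll check the tray's mouth position, then lower.

```bash
python3 - <<'E'
from bars import *
np.set_printoptions(precision=1,suppress=True)
c=snap('wrist')
for p,z in[((182,131),183),((300,129),183),((207,124),165),((278,123),165),((242,124),165)]: print(p,onz(c,p,z))
E
```

```text
(182, 131) [524.  -84.5 183. ]
(300, 129) [ 592.1 -147.3  183. ]
(207, 124) [539.2 -93.  165. ]
(278, 123) [ 583.  -133.6  165. ]
(242, 124) [ 560.5 -113.4  165. ]
```

Call:
{"method": "step_arm", "body": {"increments": [[0,-0.002,-0.04,0,0,0,0.005],[0,0,-0.03,0,0,0,0.005],[0,0,-0.01,0,0,0,0.005],[0,0,0,0,0,0,0.005]]}}

```text
time_s: 7.75
eef_pos: [522.6, -176.3, 159.1]
tool_rot: [[0.696, 0.718, -0.002], [0.718, -0.696, 0.0], [-0.001, -0.002, -1.0]]
contact_force: [-0.1, -0.3, -0.5]
width: 0.152
finger_force: 25.0
```

Call:
{"method": "step_arm", "body": {"increments": [[0,0.003,-0.003,0,0,0,0.005],[0,0,0,0,0,0,0.005],[0,0,0,0,0,0,0.026],[0,0,0,0,0,0,0.026],[0,0,0,0,0,0,0.026],[0,0,0.02,0,0,0,0.026],[0,0,0.04,0,0,0,0.04],[0,0,0.04,0,0,0,0.04]]}}

```text
time_s: 8.55
eef_pos: [523.1, -172.9, 257.8]
tool_rot: [[0.696, 0.718, -0.001], [0.718, -0.696, -0.0], [-0.001, -0.001, -1.0]]
contact_force: [1.7, 0.6, -0.3]
width: 0.408
finger_force: 0.0
```

```bash
python3 - <<'E'
from bars import *
s=ctrl.state();print(s['eef_pos'],s['width'],s['finger_force'])
snap('wrist','w4')
c=snap('side','s4');print(*bars(c,10,40,(380,700,-560,-300)),sep='\n')
E
```

```text
[ 523.08741619 -172.87409704  257.83622285] 0.40757682055261935 0.0
(576.8, -513.1, 59.3, 159.9, 131.8, (327.0, 271.4))
(637.0, -364.5, 21.8, 75.8, 109.4, (317.4, 231.9))
```

View pics/w4.png

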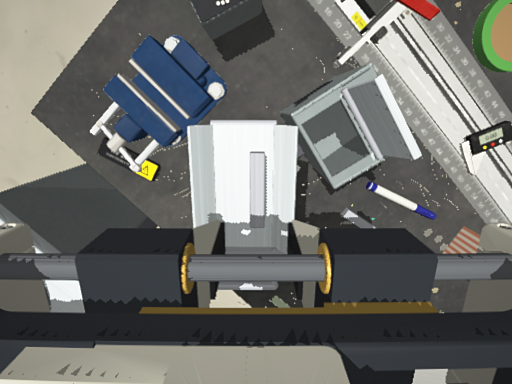

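Bar 1 lies in the tray (cols 251-265, rows 152-227), parallel and let go. On to bar 2.

Call:
{"method": "step_arm", "body": {"increments": [[-0.005,-0.04,0,0,0,7.5,0.04],[-0.005,-0.045,0,0,0,7.5,0.04],[-0.005,-0.045,0,0,0,7.5,0.04],[-0.005,-0.035,0,0,0,7.5,0.04],[-0.004,-0.013,0,0,0,7.5,0.04],[0,0,0,0,0,7.5,0.04],[0,0,0,0,0,7.5,0.04],[0,0,0,0,0,0,0.04]]}}

```text
time_s: 9.45
eef_pos: [499.3, -351.2, 256.7]
tool_rot: [[-0.148, 0.989, 0.0], [0.989, 0.148, 0.0], [0.0, 0.0, -1.0]]
contact_force: [0.3, -0.0, -0.7]
width: 0.434
finger_force: 0.0
```

```bash
cat > look.py <<'E'
from bars import *
s=ctrl.state();print(s['time_s'],s['eef_pos'],np.degrees(np.arctan2(s['tool_rot'][1,1],s['tool_rot'][0,1])),s['width'])
print(*bars(snap('wrist'),14,150,(380,700,-560,-250)),sep='\n')
E
python3 look.py
```

```text
9.45 [ 499.32196723 -351.16173379  256.65986603] 8.491348622908827 0.4339102525095535
(525.3, -533.3, 28.2, 237.5, 8.6, (255.6, 270.9))
(439.3, -471.6, 23.1, 53.3, 79.3, (207.4, 230.3))
(634.0, -366.8, 12.9, 73.0, 110.7, (343.6, 182.0))
(571.6, -364.8, 14.9, 73.7, 101.4, (303.0, 174.9))
(499.2, -351.5, 14.9, 73.7, 98.3, (256.0, 158.9))
```

Bar 2 is directly below. Descending 268 mm and gripping.

Call:
{"method": "step_arm", "body": {"increments": [[0,0,-0.05,0,0,0,0.04],[0,0,-0.05,0,0,0,0.04],[0,0,-0.05,0,0,0,0.04],[0,0,-0.05,0,0,0,0.04],[0,0,-0.044,0,0,0,0.04],[0,0,-0.016,0,0,0,0.04],[0,0,-0.008,0,0,0,0.04],[0,0,0,0,0,0,0.04],[0,0,0,0,0,0,0.005],[0,0,0,0,0,0,0.005]]}}

```text
time_s: 10.5
eef_pos: [500.8, -351.7, -9.3]
tool_rot: [[-0.146, 0.989, 0.003], [0.989, 0.146, -0.002], [-0.002, 0.003, -1.0]]
contact_force: [0.3, 0.4, 0.6]
width: 0.308
finger_force: 0.0
```

Call:
{"method": "step_arm", "body": {"increments": [[0,0,0,0,0,0,0.005],[0,0,0,0,0,0,0.005],[0,0,0,0,0,0,0.005],[0,0,0,0,0,0,0.005],[0,0,0,0,0,0,0.005]]}}

```text
time_s: 11.0
eef_pos: [500.2, -351.1, -10.3]
tool_rot: [[-0.146, 0.989, 0.001], [0.989, 0.146, -0.0], [-0.001, 0.001, -1.0]]
contact_force: [-0.9, 2.1, 7.6]
width: 0.145
finger_force: 25.0
```

Call:
{"method": "step_arm", "body": {"increments": [[0,0,0.03,0,0,0,0.005],[0,0,0.05,0,0,0,0.005],[0,0,0.05,0,0,0,0.005],[0,0,0.05,0,0,-7.5,0.005],[0,0,0.05,0,0,-7.5,0.005],[0,0.016,0.02,0,0,-7.5,0.005],[0.002,0.045,0,0,0,-7.5,0.005],[0.002,0.045,0,0,0,-7.5,0.005],[0.002,0.045,0,0,0,-7.5,0.005],[0.003,0.045,0,0,0,-7.5,0.005]]}}

```text
time_s: 12.0
eef_pos: [508.1, -153.1, 238.8]
tool_rot: [[0.7, 0.714, 0.0], [0.714, -0.7, 0.001], [0.001, -0.001, -1.0]]
contact_force: [0.5, 0.3, -1.3]
width: 0.144
finger_force: 25.0
```

Call:
{"method": "step_arm", "body": {"increments": [[0,0,0,0,0,0,0.005],[0,0,-0.04,0,0,0,0.005],[0,0,-0.025,0,0,0,0.005],[0,0,-0.01,0,0,0,0.005],[0,0,0,0,0,0,0.005]]}}

```text
time_s: 12.5
eef_pos: [507.8, -154.9, 163.0]
tool_rot: [[0.696, 0.718, -0.002], [0.718, -0.696, 0.0], [-0.001, -0.002, -1.0]]
contact_force: [-0.2, 0.4, -1.5]
width: 0.152
finger_force: 25.0
```

Call:
{"method": "step_arm", "body": {"increments": [[0,0,0,0,0,0,0.024],[0,0,0,0,0,0,0.024],[0,0,0.01,0,0,0,0.024],[0,0,0.04,0,0,0,0.03],[0,0,0.045,0,0,0,0.04],[0,0,0,0,0,0,0.04]]}}

```text
time_s: 13.1
eef_pos: [511.2, -157.3, 265.0]
tool_rot: [[0.697, 0.717, 0.009], [0.718, -0.697, -0.002], [0.004, 0.008, -1.0]]
contact_force: [0.1, 0.3, -0.1]
width: 0.423
finger_force: 0.0
```

```bash
cat > tray.py <<'E'
from bars import *
c=snap('wrist')
h=np.array(c['img'][90:250,170:330,::-1]);cv2.imwrite('pics/tr%d.png'%int(ctrl.state()['time_s']*10),cv2.resize(h,None,fx=3,fy=3,interpolation=cv2.INTER_CUBIC))
E
python3 tray.py; ls pics
```

```text
s3.png
s4.png
side0.png
sidez.png
t2.png
tcp.png
top0.png
topz.png
tr131.png
w1.png
w2.png
w3.png
w4.png
wrist0.png
```

Call:
{"method": "step_arm", "body": {"increments": [[0.013,-0.042,0,0,0,8,0.04],[0.013,-0.042,0,0,0,8,0.04],[0.013,-0.042,0,0,0,8,0.04],[0.013,-0.042,0,0,0,8,0.04],[0.013,-0.041,0,0,0,8,0.04],[0,0,0,0,0,8,0.04],[0,0,0,0,0,8,0.04],[0,0,0,0,0,0,0.04]]}}

```text
time_s: 13.95
eef_pos: [573.1, -364.4, 258.5]
tool_rot: [[-0.207, 0.978, -0.001], [0.978, 0.207, 0.001], [0.001, -0.0, -1.0]]
contact_force: [0.2, 0.2, 0.1]
width: 0.437
finger_force: 0.0
```

```bash
python3 look.py
```

```text
13.95 [ 573.06744585 -364.40759894  258.46401686] 11.969588193886658 0.43691869699480557
(609.9, -543.8, 31.9, 239.3, 12.1, (256.4, 270.0))
(531.3, -472.0, 37.0, 88.3, 67.6, (213.8, 221.2))
(634.7, -366.5, 13.2, 73.4, 110.6, (296.7, 168.4))
(571.2, -364.6, 14.6, 72.6, 102.2, (255.4, 158.1))
```

```bash
ls -t pics | head -1
```

```text
tr131.png
```

Call:
{"method": "step_arm", "body": {"increments": [[-0.001,0,-0.05,0,0,0,0.036],[0,0,-0.05,0,0,0,0.036],[0,0,-0.05,0,0,0,0.036],[0,0,-0.05,0,0,0,0.036],[0,0,-0.045,0,0,0,0.036],[0,0,-0.016,0,0,0,0.036],[0,0,-0.008,0,0,0,0.036],[0,0,0,0,0,0,0.036],[0,0,0,0,0,0,0.005],[0,0,0,0,0,0,0.005]]}}

```text
time_s: 15.0
eef_pos: [573.9, -364.8, -8.0]
tool_rot: [[-0.206, 0.979, 0.003], [0.979, 0.206, -0.002], [-0.002, 0.003, -1.0]]
contact_force: [0.2, -1.1, -0.4]
width: 0.264
finger_force: 0.0
```

Call:
{"method": "step_arm", "body": {"increments": [[0,0,0,0,0,0,0.005],[0,0,0,0,0,0,0.005],[0,0,0,0,0,0,0.005],[0,0,0,0,0,0,0.005]]}}

```text
time_s: 15.4
eef_pos: [573.3, -364.3, -8.9]
tool_rot: [[-0.206, 0.979, 0.002], [0.979, 0.206, -0.001], [-0.001, 0.002, -1.0]]
contact_force: [-0.5, 0.7, 7.2]
width: 0.146
finger_force: 25.0
```

View pics/tr131.png

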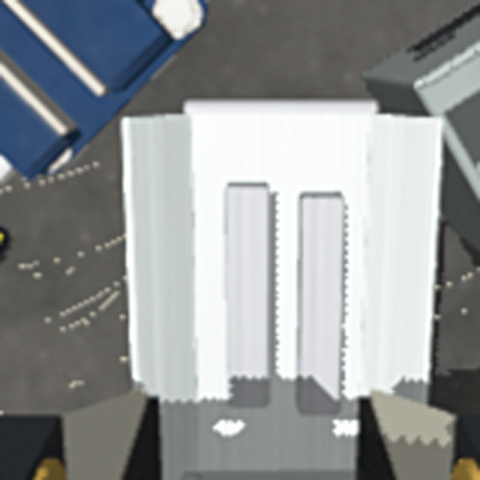

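Both bars lie parallel in the tray, at crop cols 248 and 321, rows 185-400. The third is gripped and goes on top of bar 1.

Call:
{"method": "step_arm", "body": {"increments": [[0,0,0.03,0,0,0,0.005],[0,0,0.05,0,0,0,0.005],[0,0,0.05,0,0,0,0.005],[0,0,0.05,0,0,-8,0.005],[0,0,0.05,0,0,-8,0.005],[-0.006,0.02,0.03,0,0,-8,0.005],[-0.011,0.043,0.01,0,0,-8,0.005],[-0.011,0.043,0,0,0,-8,0.005],[-0.011,0.043,0,0,0,-8,0.005],[-0.011,0.043,0,0,0,-8,0.005]]}}

```text
time_s: 16.4
eef_pos: [521.9, -170.2, 259.9]
tool_rot: [[0.7, 0.714, 0.001], [0.714, -0.7, 0.001], [0.001, -0.0, -1.0]]
contact_force: [1.0, 0.9, -0.5]
width: 0.15
finger_force: 25.0
```

Call:
{"method": "step_arm", "body": {"increments": [[0,0,0,0,0,0,0.005],[0,0,-0.04,0,0,0,0.005],[0,0,-0.02,0,0,0,0.005],[0,0,0,0,0,0,0.005]]}}

```text
time_s: 16.8
eef_pos: [521.1, -170.7, 197.7]
tool_rot: [[0.695, 0.719, -0.004], [0.719, -0.695, 0.001], [-0.002, -0.004, -1.0]]
contact_force: [0.6, 0.1, -1.0]
width: 0.151
finger_force: 25.0
```

Call:
{"method": "step_arm", "body": {"increments": [[0.002,-0.002,-0.015,0,0,0,0.005],[0,0,-0.007,0,0,0,0.005],[0,0,0,0,0,0,0.005],[0,0,0,0,0,0,0.005]]}}

```text
time_s: 17.2
eef_pos: [524.8, -174.3, 178.1]
tool_rot: [[0.696, 0.718, 0.0], [0.718, -0.696, -0.0], [0.0, 0.0, -1.0]]
contact_force: [-0.4, -0.4, -0.5]
width: 0.149
finger_force: 25.0
```

Call:
{"method": "step_arm", "body": {"increments": [[0,0,0,0,0,0,0.024],[0,0,0,0,0,0,0.024],[0,0,0.01,0,0,0,0.024],[0,0,0.035,0,0,0,0.03],[0,0,0.04,0,0,0,0.04],[0,0,0,0,0,0,0.04]]}}

```text
time_s: 17.8
eef_pos: [526.7, -176.0, 268.2]
tool_rot: [[0.696, 0.718, 0.007], [0.718, -0.696, -0.002], [0.003, 0.007, -1.0]]
contact_force: [0.0, 0.3, -0.3]
width: 0.422
finger_force: 0.0
```

```bash
python3 tray.py; ls -t pics | head -1
```

```text
tr178.png
```

Call:
{"method": "step_arm", "body": {"increments": [[0.0,-0.045,0,0,0,8,0.04],[0.0,-0.045,0,0,0,8,0.04],[0.0,-0.045,0,0,0,8,0.04],[0.005,-0.048,0,0,0,8,0.04],[0.008,-0.048,0,0,0,8,0.04],[0.008,-0.048,0,0,0,8,0.04],[0,-0.012,0,0,0,6,0.04],[0,0,0,0,0,0,0.04]]}}

```text
time_s: 18.65
eef_pos: [543.5, -467.9, 261.7]
tool_rot: [[-0.17, 0.986, -0.002], [0.986, 0.17, -0.0], [-0.0, -0.002, -1.0]]
contact_force: [-0.0, 0.9, 0.3]
width: 0.437
finger_force: 0.0
```

```bash
python3 look.py
```

```text
18.65 [ 543.49209063 -467.88484912  261.68623219] 9.759723077001466 0.43673507269413575
(541.5, -465.8, 16.2, 72.8, 99.8, (255.3, 155.9))
(634.2, -367.4, 12.7, 73.0, 110.8, (332.4, 98.9))
```

Call:
{"method": "step_arm", "body": {"increments": [[-0.001,0.002,-0.05,0,0,0,0.04],[0,0,-0.05,0,0,0,0.04],[0,0,-0.05,0,0,0,0.04],[0,0,-0.05,0,0,0,0.04],[0,0,-0.047,0,0,0,0.04],[0,0,-0.016,0,0,0,0.04],[0,0,-0.008,0,0,0,0.04],[0,0,0,0,0,0,0.04],[0,0,0,0,0,0,0.005],[0,0,0,0,0,0,0.005]]}}

```text
time_s: 19.7
eef_pos: [545.8, -464.0, -5.7]
tool_rot: [[-0.172, 0.985, 0.003], [0.985, 0.172, -0.002], [-0.003, 0.002, -1.0]]
contact_force: [0.5, -0.3, 0.5]
width: 0.309
finger_force: 0.0
```

Call:
{"method": "step_arm", "body": {"increments": [[0,0,0,0,0,0,0.005],[0,0,0,0,0,0,0.005],[0,0,0,0,0,0,0.005],[0,0,0,0,0,0,0.005],[0,0,0,0,0,0,0.005]]}}

```text
time_s: 20.2
eef_pos: [544.7, -463.5, -7.1]
tool_rot: [[-0.172, 0.985, 0.001], [0.985, 0.172, -0.001], [-0.001, 0.001, -1.0]]
contact_force: [-1.2, 0.7, 6.6]
width: 0.143
finger_force: 25.0
```

View pics/tr178.png

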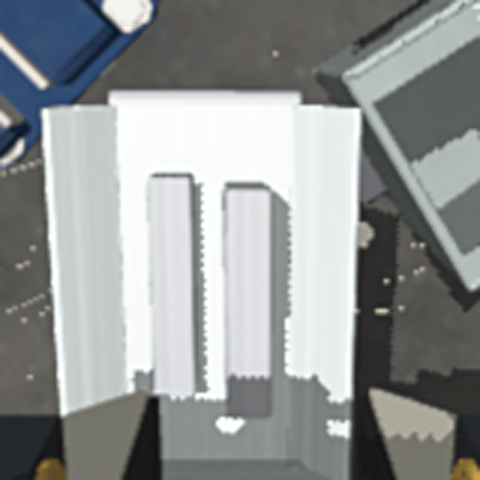

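Bar 3 sits neatly on bar 1. The fourth is gripped and goes on top of bar 2.

Call:
{"method": "step_arm", "body": {"increments": [[0,0,0.03,0,0,0,0.005],[0,0,0.05,0,0,0,0.005],[0,0.02,0.05,0,0,0,0.005],[-0.005,0.04,0.05,0,0,-7.7,0.005],[-0.005,0.04,0.05,0,0,-7.7,0.005],[-0.005,0.04,0.04,0,0,-7.7,0.005],[-0.005,0.04,0.0,0,0,-7.7,0.005],[-0.005,0.042,0,0,0,-7.7,0.005],[-0.005,0.043,0,0,0,-7.7,0.005],[-0.007,0.043,0,0,0,-7.7,0.005]]}}

```text
time_s: 21.2
eef_pos: [510.2, -176.9, 231.3]
tool_rot: [[0.699, 0.716, 0.001], [0.716, -0.699, 0.001], [0.001, -0.0, -1.0]]
contact_force: [0.7, 1.0, -0.6]
width: 0.141
finger_force: 25.0
```

Call:
{"method": "step_arm", "body": {"increments": [[0,0,0,0,0,0,0.005],[0,0,-0.04,0,0,0,0.005],[0,0,-0.02,0,0,0,0.005],[0,0,0,0,0,0,0.005],[0,0,0,0,0,0,0.005]]}}

```text
time_s: 21.7
eef_pos: [514.9, -180.7, 174.9]
tool_rot: [[0.694, 0.72, 0.009], [0.72, -0.694, -0.002], [0.005, 0.008, -1.0]]
contact_force: [2.3, 1.6, 26.4]
width: 0.154
finger_force: 38.4
```

The earlier move fell short and pressed on the stack (26 N). Raise and look.

Call:
{"method": "step_arm", "body": {"increments": [[0,0,0.03,0,0,0,0.005],[0,0,0.04,0,0,0,0.005],[0,0,0.03,0,0,0,0.005],[0,0,0,0,0,0,0.005]]}}

```text
time_s: 22.1
eef_pos: [512.1, -180.4, 275.0]
tool_rot: [[0.694, 0.72, 0.006], [0.72, -0.694, -0.001], [0.003, 0.005, -1.0]]
contact_force: [-0.3, -0.7, -2.3]
width: 0.15
finger_force: 25.0
```

```bash
python3 tray.py; ls -t pics | head -1; python3 look.py|head -1
```

```text
tr221.png
22.15 [ 511.36280686 -179.42291776  272.84610146] -43.95085925867971 0.1488159601580991
```

View pics/tr221.png

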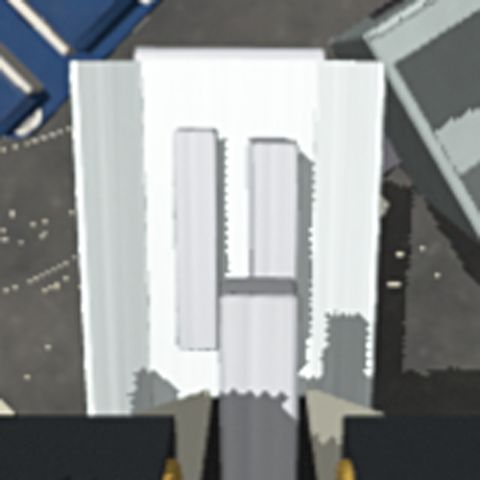

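Nothing in the tray was disturbed: bar 2 is at crop col 196, and bar 3 is on bar 1 at col 272. I'll shift over bar 2 and lower in stages.

Call:
{"method": "step_arm", "body": {"increments": [[-0.004,0.024,0,0,0,0,0.005],[0,0,-0.04,0,0,0,0.005],[0,0,-0.03,0,0,0,0.005],[0,0,0,0,0,0,0.005],[0,0,0,0,0,0,0.005]]}}

```text
time_s: 22.7
eef_pos: [505.8, -155.1, 201.1]
tool_rot: [[0.695, 0.719, -0.002], [0.719, -0.695, -0.0], [-0.002, -0.001, -1.0]]
contact_force: [-0.3, -0.7, -0.5]
width: 0.147
finger_force: 25.0
```

Call:
{"method": "step_arm", "body": {"increments": [[0.002,0,-0.014,0,0,0,0.005],[0,0,-0.007,0,0,0,0.005],[0,0,0,0,0,0,0.005],[0,0,0,0,0,0,0.005]]}}

```text
time_s: 23.1
eef_pos: [508.5, -155.0, 180.5]
tool_rot: [[0.695, 0.719, 0.0], [0.719, -0.695, -0.0], [-0.0, 0.0, -1.0]]
contact_force: [0.4, -0.2, -1.6]
width: 0.152
finger_force: 25.0
```

Call:
{"method": "step_arm", "body": {"increments": [[0,0,0,0,0,0,0.024],[0,0,0,0,0,0,0.024],[0,0,0.01,0,0,0,0.024],[0,0,0.035,0,0,0,0.03],[0,0,0.04,0,0,0,0.04],[0,0,0,0,0,0,0.04]]}}

```text
time_s: 23.7
eef_pos: [510.6, -156.8, 270.5]
tool_rot: [[0.695, 0.719, 0.007], [0.719, -0.695, -0.002], [0.004, 0.006, -1.0]]
contact_force: [0.9, 0.2, 0.1]
width: 0.419
finger_force: 0.0
```

```bash
python3 - <<'E'
from bars import *
np.set_printoptions(precision=1,suppress=True)
c=snap('wrist');im=c['img'][:,:,::-1]
cv2.imwrite('pics/w6.png',im)
s=ctrl.state();print(s['eef_pos'])
E
```

```text
[ 509.9 -155.8  268.3]
```

View pics/w6.png

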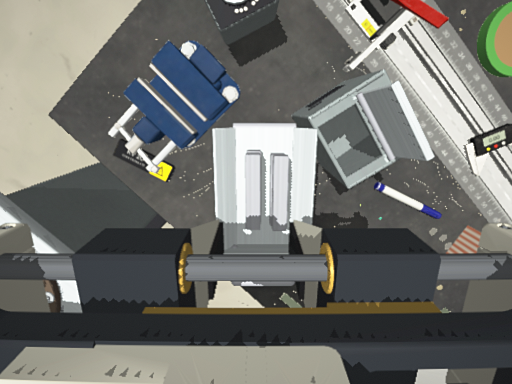

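All four bars lie 2×2 in the tray (cols 247-287, rows 152-228) and are released. Next is the handle: I'll hover over it with the fingers closing along the tray's x.

Call:
{"method": "step_arm", "body": {"increments": [[-0.007,-0.009,0,0,0,8.2,0.04],[-0.007,-0.009,0,0,0,8.2,0.04],[-0.007,-0.009,0,0,0,8.2,0.04],[-0.007,-0.009,0,0,0,8.2,0.04],[-0.007,-0.009,0,0,0,8.2,0.035],[-0.007,-0.009,0,0,0,8.2,0.035],[-0.007,-0.009,0,0,0,8.2,0.035],[-0.007,-0.009,0,0,0,8.2,0.035],[-0.007,-0.009,0,0,0,8.2,0.03],[-0.003,-0.004,0,0,0,8.2,0.03]]}}

```text
time_s: 24.75
eef_pos: [441.3, -240.6, 265.1]
tool_rot: [[-0.619, 0.785, -0.001], [0.785, 0.619, 0.0], [0.001, -0.0, -1.0]]
contact_force: [-0.4, 0.1, -1.0]
width: 0.329
finger_force: 0.0
```

Call:
{"method": "step_arm", "body": {"increments": [[0,0,0,0,0,8,0.03],[0,0,0,0,0,0,0.03],[0,0,0,0,0,0,0.03]]}}

```text
time_s: 25.05
eef_pos: [442.3, -239.7, 265.1]
tool_rot: [[-0.716, 0.698, -0.0], [0.698, 0.716, 0.0], [0.001, 0.0, -1.0]]
contact_force: [0.1, 0.1, 0.1]
width: 0.327
finger_force: 0.0
```

```bash
python3 - <<'E'
from bars import *
np.set_printoptions(precision=2,suppress=True)
s=ctrl.state();print(s['eef_pos'],s['tool_rot'],s['joints'])
c=snap('wrist','w7');print(proj(c,[[444,-241,171],[505,-177,165],[466,-262,172],[422,-219,172]]))
E
```

```text
[ 442.26 -239.66  265.11] [[-0.72  0.7  -0.  ]
 [ 0.7   0.72  0.  ]
 [ 0.    0.   -1.  ]] [-0.29  0.22  0.84  1.83 -0.18  1.17  1.41]
[[256.82 188.82]
 [346.14 186.35]
 [257.08 218.53]
 [257.32 157.11]]
```

View pics/w7.png

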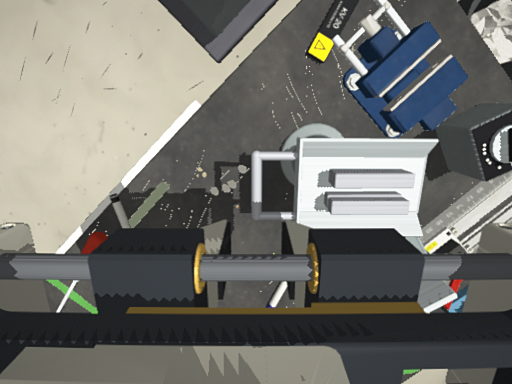

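The handle bar shows at col 258, rows 152-220, within 2 px of the prediction (257,189), and it is parallel to the pads. Descending to pinch.

Call:
{"method": "step_arm", "body": {"increments": [[0.002,-0.001,-0.04,0,0,0,0.03],[0,0,-0.04,0,0,0,0.03],[0,0,-0.025,0,0,0,0.03],[0,0,-0.008,0,0,0,0.03],[0,0,0,0,0,0,0.03],[0,0,0,0,0,0,0.03]]}}

```text
time_s: 25.7
eef_pos: [445.2, -241.3, 153.4]
tool_rot: [[-0.719, 0.695, 0.001], [0.695, 0.719, -0.001], [-0.001, 0.0, -1.0]]
contact_force: [0.1, 0.3, -0.1]
width: 0.328
finger_force: 0.0
```

Call:
{"method": "step_arm", "body": {"increments": [[0,0,0,0,0,0,0.003],[0,0,0,0,0,0,0.003],[0,0,0,0,0,0,0.003],[0,0,0,0,0,0,0.003],[0,0,0,0,0,0,0.003],[0,0,0,0,0,0,0.003]], "force": 20}}

```text
time_s: 26.3
eef_pos: [444.5, -241.4, 152.9]
tool_rot: [[-0.719, 0.695, 0.001], [0.695, 0.719, -0.0], [-0.001, 0.0, -1.0]]
contact_force: [-3.4, -0.5, 7.1]
width: 0.099
finger_force: 20.0
```

Handle gripped (9.1 mm). Work out the arc steps.

```bash
python3 -c "
import numpy as np
a=np.radians(np.arange(46,-12,-5));p=np.c_[-88*np.cos(a),-88*np.sin(a)]
print(np.round(np.diff(p,axis=0)/1000,4).tolist())"
```

```text
[[-0.0053, 0.0056], [-0.0048, 0.006], [-0.0042, 0.0064], [-0.0037, 0.0067], [-0.0031, 0.007], [-0.0024, 0.0073], [-0.0018, 0.0075], [-0.0011, 0.0076], [-0.0005, 0.0077], [0.0002, 0.0077], [0.0009, 0.0076]]
```

Call:
{"method": "step_arm", "body": {"increments": [[-0.0053,0.0056,0,0,0,-5,0.003],[-0.0048,0.006,0,0,0,-5,0.003],[-0.0042,0.0064,0,0,0,-5,0.003],[-0.0037,0.0067,0,0,0,-5,0.003],[0,0,0,0,0,0,0.003]]}}

```text
time_s: 26.8
eef_pos: [425.4, -216.7, 152.8]
tool_rot: [[-0.435, 0.9, -0.001], [0.9, 0.435, -0.0], [-0.0, -0.001, -1.0]]
contact_force: [-6.6, -1.8, 10.6]
width: 0.1
finger_force: 20.0
```

Call:
{"method": "step_arm", "body": {"increments": [[-0.0031,0.007,0,0,0,-5,0.003],[-0.0024,0.0073,0,0,0,-5,0.003],[-0.0018,0.0075,0,0,0,-5,0.003],[-0.0011,0.0076,0,0,0,-5,0.003],[0,0,0,0,0,0,0.003]]}}

```text
time_s: 27.3
eef_pos: [416.2, -186.8, 152.6]
tool_rot: [[-0.101, 0.995, -0.003], [0.995, 0.101, 0.001], [0.001, -0.002, -1.0]]
contact_force: [-11.4, -0.0, 18.1]
width: 0.099
finger_force: 20.0
```

Call:
{"method": "step_arm", "body": {"increments": [[-0.002,0.0077,0.001,0,0,-5,0.003],[-0.0008,0.0077,0.001,0,0,-5,0.003],[0,0,0,0,0,0,0.003],[0,0,0,0,0,0,0.003]]}}

```text
time_s: 27.7
eef_pos: [415.6, -170.8, 154.3]
tool_rot: [[0.066, 0.998, 0.0], [0.998, -0.066, 0.0], [0.0, 0.0, -1.0]]
contact_force: [2.8, 2.0, -3.8]
width: 0.099
finger_force: 20.1
```

Call:
{"method": "step_arm", "body": {"increments": [[0.0005,0.006,0,0,0,-3.5,0.003],[0,0,0,0,0,0,0.003],[0,0,0,0,0,0,0.003]]}}

```text
time_s: 28.0
eef_pos: [416.1, -165.5, 154.4]
tool_rot: [[0.128, 0.992, 0.001], [0.992, -0.128, -0.0], [-0.0, 0.001, -1.0]]
contact_force: [3.3, -0.5, -2.6]
width: 0.094
finger_force: 20.1
```

Call:
{"method": "step_arm", "body": {"increments": [[0.001,0.005,0,0,0,-3,0.003],[0,0,0,0,0,0,0.003],[0,0,0,0,0,0,0.003]]}}

```text
time_s: 28.3
eef_pos: [416.7, -161.8, 154.5]
tool_rot: [[0.181, 0.984, 0.0], [0.984, -0.181, -0.002], [-0.002, 0.001, -1.0]]
contact_force: [1.1, -4.9, -3.2]
width: 0.101
finger_force: 20.0
```

```bash
python3 - <<'E'
from bars import *
np.set_printoptions(precision=1,suppress=True)
s=ctrl.state();print(s['eef_pos'],s['contact_force'],s['wrist_torque'])
c=snap('wrist','w8');snap('top','t8');snap('side','s8')
a=cv2.imread('pics/w8.png');b=cv2.imread('pics/t8.png')[110:260,150:350];d=cv2.imread('pics/s8.png')[120:240,190:350]
a=cv2.resize(a,(400,300));b=cv2.resize(b,(400,300),interpolation=2);d=cv2.resize(d,(400,300),interpolation=2)
cv2.imwrite('pics/m8.png',np.vstack([np.hstack([a,b]),np.hstack([d,d*0])]))
E
```

```text
[ 416.7 -161.8  154.5] [ 1.1 -4.9 -3.2] [-1.4 -0.2 -0.1]
```

View pics/m8.png

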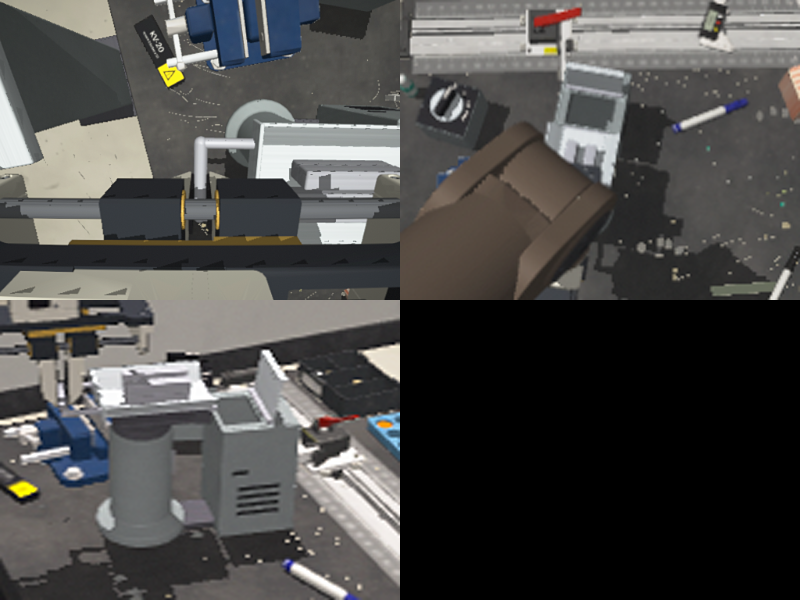

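The tray now points at the slot: in the top view (upper right) its walls run in line with the housing, and the bars are still aboard. The -y force is starting to grow, so I'll push on to the stop.

Call:
{"method": "step_arm", "body": {"increments": [[0.0005,0.003,0,0,0,-1,0.003],[0,0,0,0,0,0,0.003],[0,0,0,0,0,0,0.003]]}}

```text
time_s: 28.75
eef_pos: [416.8, -161.5, 154.8]
tool_rot: [[0.2, 0.98, 0.001], [0.98, -0.2, -0.005], [-0.005, 0.002, -1.0]]
contact_force: [-1.0, -15.9, -3.9]
width: 0.098
finger_force: 20.0
```

Call:
{"method": "step_arm", "body": {"increments": [[0.0005,0.002,0,0,0,0,0.003],[0,0,0,0,0,0,0.003],[0,0,0,0,0,0,0.003]]}}

```text
time_s: 29.05
eef_pos: [416.9, -161.4, 155.0]
tool_rot: [[0.201, 0.98, 0.001], [0.98, -0.201, -0.008], [-0.007, 0.002, -1.0]]
contact_force: [-3.9, -22.6, -3.4]
width: 0.096
finger_force: 20.0
```

Hard against the stop: 22 N, and the handle doesn't move further. Compute the tipping arc along (0.983,-0.182).

```bash
python3 -c "
import numpy as np
t=np.radians(np.arange(0,72.1,5));h=-163*np.cos(t)+6*np.sin(t);z=163*np.sin(t)+6*np.cos(t)
print([[round(a*.983/1000,4),round(-a*.182/1000,4),round(b/1000,4)] for a,b in zip(np.diff(h),np.diff(z))])"
```

```text
[[np.float64(0.0011), np.float64(-0.0002), np.float64(0.0142)], [np.float64(0.0023), np.float64(-0.0004), np.float64(0.014)], [np.float64(0.0035), np.float64(-0.0007), np.float64(0.0138)], [np.float64(0.0047), np.float64(-0.0009), np.float64(0.0134)], [np.float64(0.0058), np.float64(-0.0011), np.float64(0.0129)], [np.float64(0.0069), np.float64(-0.0013), np.float64(0.0124)], [np.float64(0.0079), np.float64(-0.0015), np.float64(0.0117)], [np.float64(0.0089), np.float64(-0.0017), np.float64(0.011)], [np.float64(0.0098), np.float64(-0.0018), np.float64(0.0101)], [np.float64(0.0107), np.float64(-0.002), np.float64(0.0092)], [np.float64(0.0114), np.float64(-0.0021), np.float64(0.0082)], [np.float64(0.0121), np.float64(-0.0022), np.float64(0.0072)], [np.float64(0.0126), np.float64(-0.0023), np.float64(0.0061)], [np.float64(0.0131), np.float64(-0.0024), np.float64(0.005)]]
```

Call:
{"method": "step_arm", "body": {"increments": [[0,-0.003,0,0,0,0,0.003],[0.0011,-0.0002,0.0142,0,0,0,0.003],[0.0023,-0.0004,0.014,0,0,0,0.003],[0.0035,-0.0007,0.0138,0,0,0,0.003],[0.0047,-0.0009,0.0134,0,0,0,0.003],[0,0,0,0,0,0,0.003]], "force": 25}}

```text
time_s: 29.65
eef_pos: [428.8, -163.8, 211.1]
tool_rot: [[0.199, 0.98, 0.0], [0.98, -0.199, -0.003], [-0.003, 0.001, -1.0]]
contact_force: [-3.7, -11.5, -2.9]
width: 0.084
finger_force: 23.7
```

Call:
{"method": "step_arm", "body": {"increments": [[0.0058,-0.0011,0.0129,0,0,0,0.003],[0.0069,-0.0013,0.0124,0,0,0,0.003],[0.0079,-0.0015,0.0117,0,0,0,0.003],[0,0,0,0,0,0,0.003]]}}

```text
time_s: 30.05
eef_pos: [451.0, -165.0, 247.7]
tool_rot: [[0.197, 0.98, 0.002], [0.98, -0.197, -0.0], [-0.0, 0.002, -1.0]]
contact_force: [0.3, -0.7, 0.2]
width: 0.033
finger_force: 0.0
```

The grip slipped off the handle: width dropped to 3 mm, the fingertips being only just past the bar. The tray sinks back. I'll hover over the handle again and check the bars and tray by measurement.

Call:
{"method": "step_arm", "body": {"increments": [[0,0,0.02,0,0,0,0.03],[-0.008,0.001,0,0,0,0,0.03],[-0.013,0.001,0,0,0,0,0.03],[-0.013,0.001,0,0,0,0,0.03],[0,0,0,0,0,0,0.03],[0,0,0,0,0,0,0.03]]}}

```text
time_s: 30.65
eef_pos: [415.8, -160.6, 266.3]
tool_rot: [[0.197, 0.98, 0.0], [0.98, -0.197, 0.002], [0.002, 0.0, -1.0]]
contact_force: [0.0, 0.7, -1.2]
width: 0.326
finger_force: 0.0
```

```bash
cat > hnd.py <<'E'
from bars import *
np.set_printoptions(precision=1,suppress=True)
s=ctrl.state();print(s['time_s'],s['eef_pos'])
c=snap('wrist','wh');im=c['img'].astype(int)
# predicted features if tray level & lined up: u along tray
u=np.array([.983,-.182,0]);v=np.array([.182,.983,0]);H=np.array([417,-161.5,171.])
print('handle ends',proj(c,[H+30*v,H-30*v]),'endwall top',proj(c,[H+44*u+40*v+[0,0,14],H+44*u-40*v+[0,0,14]]))
m=((im.min(2)>140)&(im.max(2)-im.min(2)<40))[:225].astype(np.uint8)
for r in range(60,225,12): 
    e=np.flatnonzero(np.diff(m[r])); print(r,e.tolist()[:14])
E
python3 hnd.py
```

```text
30.65 [ 415.8 -160.6  266.3]
handle ends [[257.  155.8]
 [257.9 215.4]] endwall top [[306.5 146.4]
 [303.8 229.8]]
60 [22, 47, 225, 242, 291, 294, 310, 313, 459, 462, 469, 490, 497, 500]
72 [30, 51, 217, 219, 231, 237, 293, 296, 312, 315, 457, 461, 471, 475]
84 [36, 55, 233, 269, 270, 271, 295, 296, 460, 462, 472, 485]
96 [41, 60, 236, 238, 472, 474, 482, 485]
108 [44, 64, 488]
120 [45, 68, 448, 458, 468, 475, 497, 500, 502]
132 [45, 73, 292, 339, 476, 491, 496, 499, 502]
144 [21, 27, 43, 77, 243, 252, 284, 295, 299, 468, 471, 477, 481, 510]
156 [26, 30, 39, 81, 104, 116, 141, 198, 252, 297, 299, 426, 463, 466]
168 [38, 85, 95, 201, 252, 261, 283, 291, 298, 335, 409, 424, 461, 462]
180 [38, 89, 100, 204, 252, 261, 298, 334, 337, 342, 346, 425, 459, 460]
192 [36, 77, 78, 207, 252, 261, 297, 330, 384, 391, 396, 402, 406, 420]
204 [21, 211, 252, 261, 297, 330, 333, 338, 343, 420, 454, 456, 459, 464]
216 [214, 253, 295, 296, 418, 508]
```

The handle is back at col 256.5, rows 150-213, so the tray is level and still lined up, with the bars still behind col 330. I'll regrip about 9 mm deeper.

Call:
{"method": "step_arm", "body": {"increments": [[0.001,-0.001,-0.04,0,0,0,0.03],[0,0,-0.04,0,0,0,0.03],[0,0,-0.03,0,0,0,0.03],[0,0,-0.012,0,0,0,0.03],[0,0,0,0,0,0,0.03],[0,0,0,0,0,0,0.03]]}}

```text
time_s: 31.3
eef_pos: [417.7, -163.1, 145.6]
tool_rot: [[0.2, 0.98, 0.001], [0.98, -0.2, -0.001], [-0.001, 0.001, -1.0]]
contact_force: [0.4, -0.1, -0.2]
width: 0.326
finger_force: 0.0
```

Call:
{"method": "step_arm", "body": {"increments": [[0,0,0,0,0,0,0.003],[0,0,0,0,0,0,0.003],[0,0,0,0,0,0,0.003],[0,0,0,0,0,0,0.003],[0,0,0,0,0,0,0.003],[0,0,0,0,0,0,0.003]], "force": 30}}

```text
time_s: 31.9
eef_pos: [416.6, -162.1, 145.2]
tool_rot: [[0.199, 0.98, -0.0], [0.98, -0.199, 0.001], [0.001, -0.0, -1.0]]
contact_force: [-3.9, 2.4, 8.7]
width: 0.098
finger_force: 30.0
```

Call:
{"method": "step_arm", "body": {"increments": [[0.0011,0.001,0.0142,0,0,0,0.003],[0.0023,-0.0004,0.014,0,0,0,0.003],[0.0035,-0.0007,0.0138,0,0,0,0.003],[0,0,0,0,0,0,0.003]]}}

```text
time_s: 32.3
eef_pos: [423.4, -163.3, 187.8]
tool_rot: [[0.2, 0.98, -0.0], [0.98, -0.2, -0.0], [-0.0, 0.0, -1.0]]
contact_force: [-4.5, -4.8, -2.4]
width: 0.096
finger_force: 30.0
```

Call:
{"method": "step_arm", "body": {"increments": [[0.0047,-0.0009,0.0134,0,0,0,0.003],[0.0058,-0.0011,0.0129,0,0,0,0.003],[0,0,0,0,0,0,0.003]]}}

```text
time_s: 32.6
eef_pos: [433.1, -165.3, 213.8]
tool_rot: [[0.2, 0.98, -0.002], [0.98, -0.2, -0.0], [-0.0, -0.002, -1.0]]
contact_force: [-8.2, -3.6, -0.3]
width: 0.1
finger_force: 30.0
```

Call:
{"method": "step_arm", "body": {"increments": [[0.006,-0.0013,0.0126,0,0,0,0.003],[0.0075,-0.0015,0.012,0,0,0,0.003],[0.0085,-0.0017,0.011,0,0,0,0.003],[0.0098,-0.0018,0.0101,0,0,0,0.003],[0,0,0,0,0,0,0.003]]}}

```text
time_s: 33.1
eef_pos: [464.9, -171.8, 259.7]
tool_rot: [[0.2, 0.98, -0.003], [0.98, -0.2, -0.0], [-0.001, -0.003, -1.0]]
contact_force: [-10.2, 0.1, 7.4]
width: 0.097
finger_force: 30.0
```

Call:
{"method": "step_arm", "body": {"increments": [[0.0107,-0.002,0.0092,0,0,0,0.003],[0.0114,-0.0021,0.0082,0,0,0,0.003],[0.0121,-0.0022,0.0072,0,0,0,0.003],[0,0,0,0,0,0,0.003]]}}

```text
time_s: 33.5
eef_pos: [500.2, -179.0, 285.3]
tool_rot: [[0.201, 0.98, -0.0], [0.98, -0.201, -0.001], [-0.001, 0.0, -1.0]]
contact_force: [-11.6, -0.3, 18.4]
width: 0.095
finger_force: 30.0
```

Call:
{"method": "step_arm", "body": {"increments": [[0.0115,-0.0022,0.008,0,0,0,0.003],[0.0078,-0.0014,0.004,0,0,0,0.003],[0,0,0,0,0,0,0.003],[0,0,0,0,0,0,0.003],[0,0,0,0,0,0,0.003],[0,0,0,0,0,0,0.003],[0,0,0,0,0,0,0.003]]}}

```text
time_s: 34.2
eef_pos: [518.8, -182.6, 295.0]
tool_rot: [[0.201, 0.98, -0.001], [0.98, -0.201, -0.003], [-0.003, -0.0, -1.0]]
contact_force: [0.2, -6.7, -7.3]
width: 0.096
finger_force: 30.0
```

```bash
cat > slot.py <<'E'
from bars import *
import sys
np.set_printoptions(precision=1,suppress=True)
s=ctrl.state();print(s['time_s'],s['eef_pos'],s['contact_force'],s['width'])
# light pixels: count of bright pixels near tray and slot in side & top views
C=np.array([505.8,-177.8,0]);u=np.array([.983,-.182,0]);v=np.array([.182,.983,0])
W=lambda x,y,z:C+x*u+y*v+[0,0,z]
for n in('side','top'):
    c=snap(n,'sl_%s_%d'%(n,int(s['time_s']*10)))
    print(n,'slot',proj(c,[W(87,-32,140),W(87,32,140),W(137,32,140),W(137,-32,140)]).round().tolist())
E
python3 slot.py
```

```text
34.2 [ 518.8 -182.6  295. ] [ 0.2 -6.7 -7.3] 0.09565157905428583
side slot [[280.0, 170.0], [274.0, 159.0], [290.0, 157.0], [297.0, 168.0]]
top slot [[255.0, 175.0], [232.0, 171.0], [235.0, 153.0], [258.0, 157.0]]
```

Call:
{"method": "step_arm", "body": {"increments": [[0.005,-0.001,0.002,0,0,0,0.003],[0,0,0,0,0,0,0.003],[0,0,0,0,0,0,0.003],[0,0,0,0,0,0,0.003],[0,0,0,0,0,0,0.003],[0,0,0,0,0,0,0.003]]}}

```text
time_s: 34.9
eef_pos: [523.6, -183.6, 296.9]
tool_rot: [[0.201, 0.98, -0.001], [0.98, -0.201, -0.003], [-0.003, -0.0, -1.0]]
contact_force: [-0.5, -7.9, -7.5]
width: 0.097
finger_force: 30.0
```

```bash
python3 - <<'E'
from bars import *
np.set_printoptions(precision=2,suppress=True)
s=ctrl.state();print(s['eef_pos'],s['contact_force'])
C=np.array([505.8,-177.8,0]);u=np.array([.983,-.182,0]);v=np.array([.182,.983,0])
th=np.radians(69);d=np.array([-np.cos(th)*1,0,np.sin(th)])
def T(x,y,z): # tray coords, mouth axis at x=60
    a=C+75*u+[0,0,165]; return a+(60-x)*(-np.cos(th)*u+np.sin(th)*np.array([0,0,1]))+y*v+z*(np.sin(th)*u+np.cos(th)*np.array([0,0,1]))
# sample brightness on tray floor grid in wrist & side & top
for n in('wrist','side','top'):
    c=snap(n,'tip_'+n);g=cv2.cvtColor(c['img'],cv2.COLOR_RGB2GRAY)
    print(n)
    for x in range(-55,61,10):
        P=proj(c,[T(x,y,0) for y in range(-27,28,6)]).round().astype(int)
        print(x,P[0],P[-1],[int(g[q[1],q[0]]) if 0<=q[0]<512 and 0<=q[1]<384 else -1 for q in P])
E
```

```text
[ 523.65 -183.56  296.94] [-0.51 -7.88 -7.46]
wrist
-55 [277 241] [277 171] [35, 37, 132, 240, 241, 241, 241, 241, 228, 153]
-45 [280 236] [281 169] [39, 43, 239, 238, 238, 237, 237, 236, 239, 162]
-35 [284 231] [284 166] [40, 233, 242, 242, 241, 241, 240, 240, 240, 240]
-25 [287 226] [288 164] [192, 244, 243, 243, 242, 242, 242, 242, 242, 242]
-15 [290 222] [291 161] [241, 241, 241, 242, 243, 240, 241, 241, 242, 242]
-5 [293 218] [294 159] [241, 240, 240, 239, 238, 237, 238, 237, 237, 236]
5 [295 214] [297 157] [237, 199, 213, 225, 235, 242, 243, 240, 240, 242]
15 [298 210] [299 156] [191, 158, 159, 152, 153, 160, 160, 156, 153, 117]
25 [300 207] [301 154] [192, 159, 162, 161, 162, 161, 161, 160, 162, 112]
35 [302 204] [304 152] [192, 160, 163, 164, 165, 163, 162, 160, 164, 112]
45 [304 201] [306 151] [193, 127, 100, 113, 121, 127, 150, 164, 122, 99]
55 [306 198] [308 149] [60, 58, 67, 64, 62, 59, 60, 61, 61, 67]
side
-55 [261 127] [257 119] [164, 136, 145, 137, 142, 131, 143, 252, 255, 255]
-45 [263 130] [258 122] [142, 143, 142, 164, 136, 145, 141, 141, 135, 142]
-35 [264 133] [25
[... 846 characters left out ...]
, 108, 38, 77, 81, 88]
-35 [250 181] [228 177] [37, 114, 127, 125, 126, 111, 66, 69, 87, 89]
-25 [250 180] [228 177] [35, 114, 127, 125, 116, 67, 59, 85, 88, 89]
-15 [251 180] [229 176] [71, 119, 127, 126, 116, 79, 89, 86, 52, 56]
-5 [251 179] [229 176] [63, 74, 127, 126, 116, 65, 86, 67, 59, 56]
5 [251 179] [230 175] [63, 84, 127, 127, 107, 65, 91, 71, 59, 52]
15 [252 178] [230 175] [116, 84, 126, 126, 107, 87, 91, 71, 50, 52]
25 [252 178] [231 174] [116, 86, 126, 126, 85, 87, 69, 47, 50, 48]
35 [252 177] [231 174] [128, 86, 120, 127, 85, 88, 69, 47, 50, 48]
45 [252 177] [232 174] [128, 86, 100, 120, 70, 88, 75, 52, 50, 48]
55 [253 176] [232 173] [130, 123, 100, 102, 88, 88, 48, 52, 50, 44]
```

The wrist samples show the tray floor uniformly bright with no bar edges, so the bars have slid out. I'll lower the tray back along the same arc.

Call:
{"method": "step_arm", "body": {"increments": [[-0.005,0.001,-0.002,0,0,0,0.003],[-0.0078,0.0014,-0.004,0,0,0,0.003],[-0.0115,0.0022,-0.008,0,0,0,0.003],[-0.0121,0.0022,-0.0072,0,0,0,0.003],[-0.0114,0.0021,-0.0082,0,0,0,0.003],[-0.0107,0.002,-0.0092,0,0,0,0.003],[0,0,0,0,0,0,0.003]]}}

```text
time_s: 35.75
eef_pos: [464.7, -171.5, 258.3]
tool_rot: [[0.2, 0.98, -0.0], [0.98, -0.2, 0.0], [-0.0, -0.0, -1.0]]
contact_force: [-2.9, -5.4, 1.8]
width: 0.095
finger_force: 30.0
```

Call:
{"method": "step_arm", "body": {"increments": [[-0.0098,0.0018,-0.0101,0,0,0,0.003],[-0.0085,0.0017,-0.011,0,0,0,0.003],[-0.0075,0.0015,-0.012,0,0,0,0.003],[-0.006,0.0013,-0.0126,0,0,0,0.003],[-0.0058,0.0011,-0.0129,0,0,0,0.003],[0,0,0,0,0,0,0.003]]}}

```text
time_s: 36.35
eef_pos: [427.6, -163.8, 199.5]
tool_rot: [[0.2, 0.98, -0.001], [0.98, -0.2, -0.0], [-0.001, -0.001, -1.0]]
contact_force: [-3.1, -3.3, -0.0]
width: 0.098
finger_force: 30.0
```

Call:
{"method": "step_arm", "body": {"increments": [[-0.0047,0.001,-0.0134,0,0,0,0.003],[-0.0035,0.0008,-0.0138,0,0,0,0.003],[-0.0023,0.001,-0.014,0,0,0,0.003],[-0.0008,0.001,-0.011,0,0,0,0.003],[0,0,0,0,0,0,0.003],[0,0,0,0,0,0,0.003]]}}

```text
time_s: 36.95
eef_pos: [416.9, -161.3, 148.2]
tool_rot: [[0.201, 0.98, -0.001], [0.98, -0.201, -0.002], [-0.002, -0.0, -1.0]]
contact_force: [-5.6, -7.6, -0.6]
width: 0.098
finger_force: 30.0
```

Call:
{"method": "step_arm", "body": {"increments": [[0,0.001,-0.003,0,0,0,0.003],[0,0,0,0,0,0,0.003],[0,0,0,0,0,0,0.03],[0,0,0,0,0,0,0.03],[0,0,0,0,0,0,0.03],[0,0,0,0,0,0,0.03]]}}

```text
time_s: 37.55
eef_pos: [417.8, -158.2, 145.1]
tool_rot: [[0.199, 0.98, 0.001], [0.98, -0.199, 0.0], [0.0, 0.0, -1.0]]
contact_force: [-0.2, 0.9, 0.0]
width: 0.32
finger_force: 0.0
```

Call:
{"method": "step_arm", "body": {"increments": [[0,0,0.03,0,0,0,0.03],[0,0,0.045,0,0,0,0.03],[0,0,0.045,0,0,0,0.03],[0,0,0,0,0,0,0.03],[0,0,0,0,0,0,0.03]]}}

```text
time_s: 38.05
eef_pos: [418.1, -157.9, 265.5]
tool_rot: [[0.197, 0.98, 0.003], [0.98, -0.197, 0.002], [0.002, 0.002, -1.0]]
contact_force: [0.6, 0.3, -0.9]
width: 0.329
finger_force: 0.0
```

```bash
python3 - <<'E'
from bars import *
np.set_printoptions(precision=1,suppress=True)
s=ctrl.state();print(s['time_s'],s['eef_pos'])
C=np.array([505.8,-177.8,0]);u=np.array([.983,-.182,0]);v=np.array([.182,.983,0])
W=lambda x,y,z:C+x*u+y*v+[0,0,z]
c=snap('wrist','wh2');g=cv2.cvtColor(c['img'],cv2.COLOR_RGB2GRAY)
print('handle',proj(c,[[417,-161.5,171]]))
for r in range(150,220,15):print(r,g[r,240:275:2].tolist())
print('tray floor wrist')
for x in range(-70,60,10):
    P=proj(c,[W(x+13,y,165) for y in range(-24,31,6)]).round().astype(int);print(x,P[0],[int(g[q[1],q[0]]) if 0<=q[0]<512 and 0<=q[1]<384 else -1 for q in P])
for n in('top',):
    c=snap(n,'t9');g=cv2.cvtColor(c['img'],cv2.COLOR_RGB2GRAY);print(n)
    for x in range(-75,175,8):
        P=proj(c,[W(x,y,165 if x<75 else 140) for y in range(-48,49,6)]).round().astype(int);print(x,[int(g[q[1],q[0]]) for q in P])
E
```

```text
38.05 [ 418.1 -157.9  265.5]
handle [[255.5 189.9]]
150 [90, 90, 87, 85, 86, 88, 85, 84, 84, 85, 83, 83, 81, 90, 129, 84, 83, 79]
165 [88, 90, 87, 151, 87, 126, 186, 207, 206, 177, 107, 86, 84, 82, 83, 83, 84, 85]
180 [87, 86, 82, 81, 80, 129, 185, 206, 206, 177, 104, 81, 82, 81, 79, 77, 80, 81]
195 [81, 82, 80, 81, 77, 122, 184, 206, 206, 175, 105, 81, 83, 84, 83, 81, 88, 86]
210 [79, 77, 78, 78, 75, 121, 184, 206, 206, 174, 103, 79, 80, 80, 78, 79, 78, 77]
tray floor wrist
-70 [289 210] [36, 39, 39, 38, 40, 74, 106, 153, 147, 213]
-60 [299 210] [226, 235, 237, 217, 216, 220, 232, 216, 213, 213]
-50 [308 210] [236, 239, 240, 239, 239, 239, 239, 237, 238, 152]
-40 [318 210] [236, 239, 239, 239, 239, 239, 239, 238, 238, 153]
-30 [328 210] [237, 239, 237, 239, 240, 239, 239, 237, 238, 152]
-20 [338 210] [237, 239, 238, 239, 240, 240, 239, 238, 238, 152]
-10 [348 209] [237, 239, 239, 240, 240, 239, 239, 238, 238, 153]
0 [357 209] [236, 239, 238, 241, 241, 239, 238, 238, 239, 153]
10 [367 209] [237, 239, 239, 240, 241, 239, 239, 239, 239, 152]
20 [377 209] [237, 241, 239, 240, 241, 240, 
[... 2033 characters left out ...]
59, 143, 136, 109]
117 [47, 142, 146, 111, 75, 85, 86, 72, 81, 82, 75, 75, 74, 61, 139, 147, 77]
125 [45, 147, 147, 93, 75, 86, 86, 71, 82, 86, 74, 71, 75, 65, 147, 136, 126]
133 [61, 144, 162, 135, 141, 119, 115, 138, 121, 136, 120, 99, 137, 119, 147, 159, 74]
141 [61, 72, 124, 140, 112, 123, 162, 113, 133, 163, 120, 137, 165, 132, 158, 132, 83]
149 [64, 78, 85, 109, 109, 109, 108, 109, 108, 108, 107, 107, 106, 106, 106, 117, 142]
157 [93, 129, 121, 110, 111, 110, 111, 109, 109, 109, 108, 109, 108, 108, 108, 128, 205]
165 [74, 152, 141, 215, 178, 163, 198, 175, 171, 197, 174, 168, 183, 173, 169, 180, 211]
173 [74, 77, 82, 144, 106, 135, 185, 133, 159, 187, 143, 162, 182, 163, 186, 189, 190]
```

The tray is empty, level and lined up, with its floor uniformly bright, and the slot edges sit where expected. Next is the flap: I'll go behind it with the fingers closed.

Call:
{"method": "step_arm", "body": {"increments": [[0.0385,-0.0073,0.002,0,0,0,0.0],[0.0385,-0.0073,0.002,0,0,0,0.0],[0.0385,-0.0073,0,0,0,0,0.0],[0.0385,-0.0073,0,0,0,0,0.0],[0.0385,-0.0073,0,0,0,0,0.0],[0.0385,-0.0073,0,0,0,0,0.0],[0.0385,-0.0073,0,0,0,0,0.0],[0,0,0,0,0,0,0],[0,0,0,0,0,0,0]]}}

```text
time_s: 39.05
eef_pos: [686.1, -210.8, 265.7]
tool_rot: [[0.201, 0.98, -0.005], [0.98, -0.201, 0.0], [-0.001, -0.004, -1.0]]
contact_force: [-0.2, 0.4, -0.1]
width: 0.003
finger_force: 0.0
```

```bash
python3 - <<'E'
from bars import *
np.set_printoptions(precision=1,suppress=True)
s=ctrl.state();print(s['time_s'],s['eef_pos'],s['tool_rot'][:,1],s['width'])
C=np.array([505.8,-177.8,0]);u=np.array([.983,-.182,0]);v=np.array([.182,.983,0])
print('tumbler x,y',(s['eef_pos']-C)@u,(s['eef_pos']-C)@v)
W=lambda x,y,z:C+x*u+y*v+[0,0,z]
c=snap('side','s10');g=cv2.cvtColor(c['img'],cv2.COLOR_RGB2GRAY)
# flap edge near side (y=-38): predicted pixel by angle
for a in (1.4,1.5,1.6,1.7,1.8):
    print(a,proj(c,[W(138-56*np.cos(a),-38,140+56*np.sin(a)),W(138-56*np.cos(a),38,140+56*np.sin(a))]).tolist())
print(g[128:176:2,284:324:2])
E
```

```text
39.05 [ 686.1 -210.8  265.7] [ 1.  -0.2 -0. ] 0.0034917056061814513
tumbler x,y 183.2060058410855 0.41937557691662164
1.4 [[295.7080626051286, 151.76155956531505], [287.7545965535135, 139.6857409020113]]
1.5 [[297.6769305173388, 151.3556109994877], [289.6338727852781, 139.3072268246484]]
1.6 [[299.643718050466, 151.13174982241952], [291.51322696326326, 139.10462380235134]]
1.7 [[301.5874360820974, 151.09184637686744], [293.3726668468697, 139.07961334842128]]
1.8 [[303.4874886872611, 151.23567432410113], [295.19254250712635, 139.23186734017406]]
[[154 155 154 153 152 154 153 153 153 153 153 153 154 154 154 154 155 153
  154 152]
 [153 154 150 153 152 154 153 154 153 153 154 153 153 155 153 154 155 154
  154 154]
 [154 153 152 154 153 153 154 154 154 154 155 155 154 153 156 156 158 161
  151 121]
 [155 153 154 154 153 154 153 152 155 156 158 160 162 142 102  65  48  43
   47  48]
 [155 154 155 156 157 158 162 156 124  77  50  45  48  51  52  45  44  48
   46  50]
 [161 163 139 101  60  43  43  45  45  51  50  50  53  50  50  46  45  47
   44  46]
 [ 45  51  47  49  50 115 255  34  50  
[... 791 characters left out ...]
  73  59
   41  42]
 [102 106  99 154 180 212 149 154 153 186 187 174 165 159 161 147  91 116
   40  42]
 [107 106 105  82 159 235 147 151 154 199 199 170 159 168 167 163 154  96
   80  39]
 [104 104 105  99 135 159 219 152 132 202 195 207 233 151 168 176 181 155
  108  98]
 [103 105 105 105  85 117 227 170 112 158 198 195 235 245 175 171 176 188
  143 143]
 [102 104 102 103 104 131 158 136  90  88 204 199 201 244 243 163  65  39
   42  48]
 [205 200 201 199 200 164 172 204  99 107 136 144 115 126 254 115  61  60
   64  63]
 [164 135 113 101  98 102 104 102 105 104 105 105 104  76 104  93  44 113
  121  65]
 [106 106 107 107 105 105 106 105 106 105 105 104 104  80  44 114 102  97
   97  98]]
```

Call:
{"method": "step_arm", "body": {"increments": [[0,0,-0.035,0,0,0,0],[0,0,-0.03,0,0,0,0],[0,0,-0.02,0,0,0,0],[0,0,-0.012,0,0,0,0],[0,0,0,0,0,0,0]]}}

```text
time_s: 39.6
eef_pos: [685.4, -209.0, 170.5]
tool_rot: [[0.2, 0.98, -0.002], [0.98, -0.2, 0.001], [0.001, -0.003, -1.0]]
contact_force: [0.4, 0.5, 0.1]
width: 0.008
finger_force: 0.0
```

Call:
{"method": "step_arm", "body": {"increments": [[-0.0098,0.0018,0,0,0,0,0],[-0.0098,0.0018,0,0,0,0,0],[-0.0098,0.0018,0,0,0,0,0],[0,0,0,0,0,0,0]]}}

```text
time_s: 40.0
eef_pos: [656.8, -204.5, 173.5]
tool_rot: [[0.2, 0.98, 0.002], [0.98, -0.2, 0.0], [0.001, 0.002, -1.0]]
contact_force: [0.0, 0.6, 0.3]
width: 0.002
finger_force: 0.1
```

Call:
{"method": "step_arm", "body": {"increments": [[-0.0098,0.0018,0,0,0,0,0],[-0.0098,0.0018,-0.002,0,0,0,0],[-0.0098,0.0018,-0.002,0,0,0,0],[0,0,0,0,0,0,0]]}}

```text
time_s: 40.4
eef_pos: [627.0, -198.6, 168.2]
tool_rot: [[0.2, 0.98, -0.0], [0.98, -0.2, 0.001], [0.001, -0.0, -1.0]]
contact_force: [0.7, 0.1, 0.5]
width: 0.01
finger_force: 0.0
```

```bash
cat > fl.py <<'E'
from bars import *
np.set_printoptions(precision=1,suppress=True,linewidth=150)
s=ctrl.state();C=np.array([505.8,-177.8,0]);u=np.array([.983,-.182,0]);v=np.array([.182,.983,0])
print(s['time_s'],'tumbler',(s['eef_pos']-C)@u,(s['eef_pos']-C)@v,s['eef_pos'][2],s['contact_force'])
W=lambda x,y,z:C+x*u+y*v+[0,0,z]
c=snap('side','f%d'%int(s['time_s']*10));c0=cv2.cvtColor(cv2.imread('pics/s10.png'),cv2.COLOR_BGR2GRAY).astype(int)
g=cv2.cvtColor(c['img'],cv2.COLOR_RGB2GRAY).astype(int)
for a in np.arange(0,1.9,.2):
    P=[W(138-56*np.cos(a)*k,-38,142+56*k*np.sin(a)) for k in(.5,.7,.85,.95,1.05,1.15)];q=proj(c,P).round().astype(int)
    print(round(a,1),q[3].tolist(),[int(g[y,x]) for x,y in q],[int(c0[y,x]) for x,y in q])
E
python3 fl.py
```

```text
40.4 tumbler 122.90450059169744 1.5749584667602257 168.1952920272856 [0.7 0.1 0.5]
0.0 [279, 170] [98, 93, 93, 147, 82, 86] [152, 205, 192, 199, 79, 85]
0.2 [280, 167] [105, 105, 105, 106, 130, 168] [102, 105, 103, 106, 131, 166]
0.4 [281, 164] [105, 105, 105, 107, 105, 105] [105, 103, 106, 106, 106, 103]
0.6 [283, 160] [101, 104, 107, 103, 104, 96] [99, 105, 107, 105, 103, 96]
0.8 [286, 158] [90, 94, 101, 136, 227, 243] [116, 91, 100, 135, 228, 243]
1.0 [289, 155] [91, 101, 98, 179, 202, 48] [166, 155, 161, 228, 202, 53]
1.2 [292, 153] [184, 195, 190, 174, 121, 49] [167, 148, 148, 143, 145, 46]
1.4 [296, 152] [196, 192, 244, 163, 51, 69] [153, 153, 151, 150, 152, 152]
1.6 [300, 151] [196, 194, 182, 101, 94, 237] [152, 153, 155, 138, 143, 241]
1.8 [303, 151] [197, 173, 161, 141, 95, 62] [164, 168, 157, 255, 152, 56]
```

Call:
{"method": "step_arm", "body": {"increments": [[-0.0098,0.0018,-0.004,0,0,0,0],[-0.0098,0.0018,-0.006,0,0,0,0],[0,0,-0.008,0,0,0,0],[0,0,0,0,0,0,0],[0,0,0,0,0,0,0]]}}

```text
time_s: 40.95
eef_pos: [608.7, -195.2, 149.6]
tool_rot: [[0.199, 0.98, -0.001], [0.98, -0.199, -0.0], [-0.0, -0.001, -1.0]]
contact_force: [0.9, -0.5, -0.4]
width: 0.002
finger_force: 0.0
```

```bash
python3 fl.py
```

```text
40.95 tumbler 104.29489058714798 1.586429761076193 149.57501260459955 [ 0.9 -0.5 -0.4]
0.0 [279, 170] [98, 93, 94, 97, 82, 86] [152, 205, 192, 199, 79, 85]
0.2 [280, 167] [106, 107, 106, 106, 101, 91] [102, 105, 103, 106, 131, 166]
0.4 [281, 164] [103, 103, 105, 106, 106, 105] [105, 103, 106, 106, 106, 103]
0.6 [283, 160] [140, 163, 133, 154, 149, 118] [99, 105, 107, 105, 103, 96]
0.8 [286, 158] [132, 132, 126, 123, 70, 142] [116, 91, 100, 135, 228, 243]
1.0 [289, 155] [128, 251, 244, 249, 165, 166] [166, 155, 161, 228, 202, 53]
1.2 [292, 153] [204, 193, 188, 151, 122, 115] [167, 148, 148, 143, 145, 46]
1.4 [296, 152] [194, 191, 244, 163, 50, 76] [153, 153, 151, 150, 152, 152]
1.6 [300, 151] [196, 195, 183, 102, 94, 238] [152, 153, 155, 138, 143, 241]
1.8 [303, 151] [198, 174, 161, 140, 96, 62] [164, 168, 157, 255, 152, 56]
```

The flap has clearly moved, now at about 0.7-0.9 rad. I'll press down in steps.

Call:
{"method": "step_arm", "body": {"increments": [[0,0,-0.006,0,0,0,0],[0,0,-0.006,0,0,0,0],[0,0,0,0,0,0,0],[0,0,0,0,0,0,0]]}}

```text
time_s: 41.4
eef_pos: [608.2, -195.2, 137.5]
tool_rot: [[0.199, 0.98, -0.001], [0.98, -0.199, 0.0], [0.0, -0.001, -1.0]]
contact_force: [-0.2, -0.3, 0.6]
width: 0.005
finger_force: 0.0
```

Call:
{"method": "step_arm", "body": {"increments": [[0,0,-0.004,0,0,0,0],[0,0,0,0,0,0,0],[0,0,0,0,0,0,0]]}}

```text
time_s: 41.7
eef_pos: [608.3, -195.2, 133.8]
tool_rot: [[0.199, 0.98, -0.0], [0.98, -0.199, 0.0], [0.0, -0.0, -1.0]]
contact_force: [0.0, 0.1, -0.2]
width: 0.003
finger_force: 0.0
```

```bash
python3 fl.py
```

```text
41.7 tumbler 103.96623273521661 1.525885349919804 133.79393667592015 [ 0.   0.1 -0.2]
0.0 [279, 170] [97, 93, 95, 97, 81, 87] [152, 205, 192, 199, 79, 85]
0.2 [280, 167] [136, 160, 168, 166, 133, 92] [102, 105, 103, 106, 131, 166]
0.4 [281, 164] [140, 136, 138, 139, 139, 138] [105, 103, 106, 106, 106, 103]
0.6 [283, 160] [138, 138, 126, 126, 170, 157] [99, 105, 107, 105, 103, 96]
0.8 [286, 158] [136, 132, 182, 168, 43, 132] [116, 91, 100, 135, 228, 243]
1.0 [289, 155] [129, 249, 226, 162, 164, 165] [166, 155, 161, 228, 202, 53]
1.2 [292, 153] [204, 194, 188, 151, 118, 146] [167, 148, 148, 143, 145, 46]
1.4 [296, 152] [194, 192, 244, 163, 51, 75] [153, 153, 151, 150, 152, 152]
1.6 [300, 151] [196, 194, 184, 101, 94, 237] [152, 153, 155, 138, 143, 241]
1.8 [303, 151] [198, 174, 162, 140, 96, 61] [164, 168, 157, 255, 152, 56]
```

The flap is now at about 0.2 rad. Continue to firm contact.

Call:
{"method": "step_arm", "body": {"increments": [[0,0,-0.003,0,0,0,0],[0,0,-0.003,0,0,0,0],[0,0,0,0,0,0,0],[0,0,0,0,0,0,0]]}}

```text
time_s: 42.15
eef_pos: [608.2, -195.3, 127.7]
tool_rot: [[0.199, 0.98, -0.0], [0.98, -0.199, 0.0], [0.0, -0.0, -1.0]]
contact_force: [-1.4, 1.7, 1.4]
width: 0.002
finger_force: 0.8
```

Call:
{"method": "step_arm", "body": {"increments": [[0,0,-0.002,0,0,0,0],[0,0,0,0,0,0,0],[0,0,0,0,0,0,0]]}}

```text
time_s: 42.45
eef_pos: [608.2, -195.4, 127.4]
tool_rot: [[0.199, 0.98, 0.001], [0.98, -0.199, 0.001], [0.001, 0.001, -1.0]]
contact_force: [-6.7, 3.9, 18.4]
width: 0.01
finger_force: 9.1
```

Call:
{"method": "step_arm", "body": {"increments": [[0,0,-0.001,0,0,0,0],[0,0,0,0,0,0,0],[0,0,0.01,0,0,0,0],[0,0,0.04,0,0,0,0],[0,0,0.04,0,0,0,0],[0,0,0.04,0,0,0,0],[0,0,0,0,0,0,0]]}}

```text
time_s: 43.15
eef_pos: [610.5, -197.3, 260.4]
tool_rot: [[0.2, 0.98, 0.008], [0.98, -0.2, -0.003], [-0.001, 0.008, -1.0]]
contact_force: [-0.0, 0.1, -0.2]
width: 0.008
finger_force: 0.0
```

```bash
python3 fl.py | head -4; python3 - <<'E'
from bars import *
np.set_printoptions(precision=1,suppress=True,linewidth=170)
# triangulate the flap's near free corner prediction check: side image columns around shut flap edge
g=cv2.cvtColor(snap('side')['img'],cv2.COLOR_RGB2GRAY);print(g[150:178:1,262:304:2])
E
```

```text
43.15 tumbler 106.43580469672096 -0.1410688308826984 260.36043666581503 [-0.   0.1 -0.2]
0.0 [279, 170] [155, 105, 126, 150, 80, 84] [152, 205, 192, 199, 79, 85]
0.2 [280, 167] [255, 252, 252, 252, 255, 122] [102, 105, 103, 106, 131, 166]
0.4 [281, 164] [252, 251, 251, 252, 251, 252] [105, 103, 106, 106, 106, 103]
[[220 220 220 223 108  34  40  50  61  90  85  83  70  52  52  51  51  51  98  93  94]
 [220 221 221 224 146 113  26 146 108  70  52  51  52  53  51  52  61  78  95  99 127]
 [223 222 235 229 240  31  33 239 104  52  50  49  49  52  59 121 255 161 159 173 175]
 [230 234 250 255 255  44  33 233  41  48  57  65  81 133 213 150 246 231 152 168 157]
 [255 254 253 253 255  99  31  75  94  48 216 252 230 199 116 203 223 242 176 179 165]
 [252 252 252 252 254 231 115 109  92 114 219 241 242 239 235 186 169 228 208 190 165]
 [252 252 253 253 253 255 106 111 197 240 252 249 252 253 231 182 183 190 191 195 171]
 [252 252 252 252 253 253 255 255 255 254 251 251 250 251 248 207 193 192 192 194 199]
 [253 254 254 254 255 255 251 255 252 251 250 250 250 250 242 233 191 192 192 193 171]
 
[... 952 characters left out ...]
72]
 [110 110 107 109 107  87  86  85 119 142 115 105  88  87  86  86 167 174 201 163 176]
 [108 107 105 106 104  86  83  84  86  90 139 193 194 204 182 186 168 142 116 102  97]
 [107 107 107 107 103  85  85  85  83 199 199 164 135 113 101 101 102 102 102 104 102]
 [106 105 107 107 102  87  84  86  79 102 101 102 103 104 104 105 104 105 104 103 104]
 [107 108 107 107 102  87  84  84  81 105 104 106 105 106 105 103 104 103 105 106 105]
 [110 111 110 110 103  87  84  85  82 106 106 105 105 107 106 103 106 104 104 105 104]
 [ 62  52  53  53  55  87  84  84  85 108 105 107 105 106 105 105 105 105 105 104 104]
 [ 46  45  45  48  64  86  83  85  86 108 106 106 105 104 104 106 105 104 104 105 102]]
```

The flap plate's near edge (row ~168) runs parallel to the housing edge (row ~171), and the finger stopped firmly at flap-face height, so it's shut. Next is the dial, which I'll measure from two wrist camera places.

Call:
{"method": "step_arm", "body": {"increments": [[0.008,0.022,0,0,0,0,0.03],[0.008,0.022,0,0,0,0,0.03],[0.008,0.022,0,0,0,0,0.03],[0,0,0,0,0,0,0.03],[0,0,0,0,0,0,0.03]]}}

```text
time_s: 43.75
eef_pos: [631.9, -128.7, 253.3]
tool_rot: [[0.198, 0.98, -0.002], [0.98, -0.198, -0.0], [-0.001, -0.002, -1.0]]
contact_force: [0.0, -0.7, -0.1]
width: 0.325
finger_force: 0.0
```

```bash
cat > dial.py <<'E'
from bars import *
import sys,pickle
np.set_printoptions(precision=1,suppress=True,linewidth=170)
def run(tag):
    s=ctrl.state();print(s['eef_pos']);c=snap('wrist','d'+tag);pickle.dump(c,open('d%s.pkl'%tag,'wb'))
    g=cv2.cvtColor(c['img'],cv2.COLOR_RGB2GRAY)
    q=proj(c,[[643,5,90]])[0];print('pred',q)
    x0,y0=(q-60).astype(int);x0=max(x0,0);y0=max(y0,0);w=g[y0:y0+120,x0:x0+120]
    m=((w>90)).astype(np.uint8)
    n,l,st,ce=cv2.connectedComponentsWithStats(m)
    for i in range(1,n):
        if st[i,4]>8: print('comp',st[i]+[x0,y0,0,0,0],ce[i]+[x0,y0],'Z87',onz(c,ce[i]+[x0,y0],87)[:2])
if __name__=='__main__': run(sys.argv[1])
E
python3 dial.py A
```

```text
[ 631.9 -128.7  253.3]
pred [242.   49.5]
comp [195   0  66  11 400] [228.2   3.5] Z87 [638.1  52.1]
comp [271   0  18  22 176] [279.5   8.1] Z87 [690.   37.2]
comp [ 208    0   94  120 2557] [280.5  82.7] Z87 [677.8 -36.3]
comp [256  10   6   3  11] [258.8  11.5] Z87 [668.1  38.4]
comp [206  12   2   8  11] [206.7  15.7] Z87 [613.3  45.4]
comp [ 217   22   45   49 1215] [240.   46.5] Z87 [641.5   9. ]
comp [263  29  16  28  96] [271.5  45.5] Z87 [675.1   3.1]
comp [205  30   2  11  19] [205.6  34.7] Z87 [607.7  27.8]
comp [182  36   6  11  39] [183.9  41.2] Z87 [583.2  26.3]
comp [190  37  10  11  41] [194.   42.9] Z87 [593.4  22.5]
comp [204  46   2   8  14] [204.5  49.9] Z87 [602.9  13.3]
comp [182  64   3  11  25] [182.8  68.8] Z87 [574.7  -0.5]
comp [258  64   5   5  17] [260.   66.4] Z87 [658.8 -15.1]
comp [269  65   3  20  30] [270.   75.5] Z87 [667.8 -26.7]
comp [196  68   9   7  34] [201.1  70.4] Z87 [594.3  -6.2]
comp [224  71  14   8  59] [230.5  74.6] Z87 [625.1 -17. ]
comp [242  73   9   6  38] [246.2  75.4] Z87 [641.9 -21.3]
comp [203 100  11  11  70] [209.  105.4] Z87 [593.9 -44.2]
```

Call:
{"method": "step_arm", "body": {"increments": [[0,0.025,0,0,0,0,0.03],[0,0.025,0,0,0,0,0.03],[0,0.02,0,0,0,0,0.03],[0,0,0,0,0,0,0.03],[0,0,0,0,0,0,0.03]]}}

```text
time_s: 44.3
eef_pos: [631.9, -60.4, 254.7]
tool_rot: [[0.2, 0.98, -0.0], [0.98, -0.2, -0.001], [-0.001, -0.0, -1.0]]
contact_force: [-0.3, -1.1, 0.1]
width: 0.326
finger_force: 0.0
```

```bash
python3 dial.py B
```

```text
[631.9 -60.4 254.7]
pred [254.2 113.4]
comp [ 194   53  120  120 8931] [259.5 107.6] Z87 [650.1  10. ]
comp [230 109  39  23 486] [247.  121.4] Z87 [633.   -2.2]
comp [253 109  19  10  97] [261.9 113.8] Z87 [651.5   2.7]
comp [194 113   4  13  34] [194.9 119.6] Z87 [574.4  11.9]
comp [269 125   4   5  18] [270.7 127. ] Z87 [658.6 -13.9]
comp [237 131  13   8  55] [242.8 134.5] Z87 [625.1 -15.9]
comp [254 133   9   6  35] [257.9 135.4] Z87 [642.2 -20.4]
comp [198 145   4  17  27] [199.5 153.5] Z87 [569.7 -27.4]
comp [194 158   4   4   9] [195.7 159.8] Z87 [563.3 -33.8]
comp [194 166  17   7  87] [201.9 169.6] Z87 [567.7 -47. ]
```

The marks are found: one dot at (659,-14), two at (642,-21), three at (625,-17). The dial centre is near (640,10). Measure the bar's direction.

```bash
python3 - <<'E'
from h import *
import pickle
np.set_printoptions(precision=1,suppress=True,linewidth=170)
A,B=[pickle.load(open(f'd{k}.pkl','rb')) for k in'AB']
M=[((260,66.4),(270.7,127)),((246.2,75.4),(257.9,135.4)),((230.5,74.6),(242.8,134.5))]
P=[tri([ray(A,a),ray(B,b)])[0] for a,b in M];print('marks',P)
z=P[1][2]
P=[(onz(A,a,80)+onz(B,b,80))[:2]/2 for a,b in M]
# centre: mean over marks geometry (fit circle, 0.6 rad apart)
from scipy.optimize import least_squares
f=lambda p:np.concatenate([[p[0]+p[2]*np.cos(p[3]-.6*k)-P[k-1][0],p[1]+p[2]*np.sin(p[3]-.6*k)-P[k-1][1]] for k in(1,2,3)])
r=least_squares(f,[640,10,31,-.3]);print('centre',r.x[:2],'r',r.x[2],'white line deg',np.degrees(r.x[3]),'twodot',np.degrees(r.x[3]-1.2),r.cost)
c0=r.x[:2]
for c,n in((A,'A'),(B,'B')):
    g=cv2.cvtColor(c['img'],cv2.COLOR_RGB2GRAY)
    q=proj(c,[[c0[0],c0[1],111]])[0].astype(int);S=[]
    L=[]
    for y in range(max(q[1]-32,0),q[1]+32):
        for x in range(q[0]-32,q[0]+32):
            w=onz(c,(x,y),111)[:2]-c0
            if np.linalg.norm(w)<24:
                if g[y,x]<62:S.append(w)
                if g[y,x]>215:L.append(w)
    S=np.array(S,np.float32);(cx,cy),(w,h),a=cv2.minAreaRect(S)
    U,s,V=np.linalg.svd(S-S.mean(0),full_matrices=False);print(n,len(S),'dark centre',S.mean(0),'rect',cx,cy,w,h,a,'dir',np.degrees(np.arctan2(V[0,1],V[0,0])),'bright',len(L),np.mean(L,0) if L else '')
    print(g[q[1]-24:q[1]+26:2,q[0]-26:q[0]+28:2])
E
```

```text
marks [array([658.9, -14.4,  80.6]), array([642. , -20.9,  82.6]), array([624.7, -16.4,  81.2])]
centre [640.4   9.7] r 30.474133246497797 white line deg -18.047374204966648 twodot -86.80230962066544 0.01373781248630712
A 573 dark centre [-3.4  1.2] rect 0.9532680511474609 3.790435791015625 31.496564865112305 46.929466247558594 71.1317367553711 dir -29.442045 bright 656 [ 3.1 -0.3]
[[ 61  62  62  62  61  62  63  64  63  65  64  64  64  65  65  64  64  64  64  64  65  65  64  63  65  64  64]
 [ 61  61  62  63  62  62  63  64  64  63  63  65  64  64  64  65  65  64  64  65  64  65  64  63  64  64  65]
 [ 60  60  63  62  61  63  63  61  63  62  60  58  56  59  72  58  57  60  63  63  64  64  64  64  63  64  66]
 [ 62  61  63  61  62  63  62  62  57  57 132 204 241 255 255 255 220 157  95  57  62  65  65  64  66  64  65]
 [ 61  61  62  62  62  62  62  54 104 255 255 255 255 254 254 254 255 255 255 194  63  61  64  65  65  65  65]
 [ 60  60  61  63  62  61  58 191 255 255 254 253 254 254 254 254 254 255 254 255 254  97  58  65  65  64  65]
 [ 60  61  60  62  59  53 191 255 255 254 254 253
[... 4299 characters left out ...]
 167 145 138 104  48  54  55  54]
 [ 53  53  55  55  49 106 255 255 254 254 254 255 255 219 170 166 158 159 164 162 164 160  57  44  52  54  55]
 [ 55  53  53  53  53  46  81 255 255 254 254 254 255 253 255 242 255 161 167 160 146  57  19  93  91  49  54]
 [ 54  54  53  53  54  54  46  84 255 255 255 255 254 254 254 255 255 255 255 144  46  26  40 255 248  47  53]
 [ 52  53  53  54  53  53  52  46  47 128 244 255 255 255 255 255 255 246 162  46  29  28  38 162  97  49  53]
 [ 52  53  52  51  53  52  46 135  95  38  21  87 118 148 166 150  85  39  40  51  54  47  51  47  50  51  52]
 [ 52  52  52  53  51  52  62 255 246 153  97  51  35  42  44  27  50  57 192  59  51  53  52  53  52  52  51]]
```

The pointer bar lies at about -31° and the two-dot mark at -86.8°, so the dial needs a clockwise turn of about 56°. I'll hover with the fingers across the bar.

Call:
{"method": "step_arm", "body": {"increments": [[0.001,0.008,0,0,0,7.83,0.034],[0.001,0.008,0,0,0,7.83,0.034],[0.001,0.008,0,0,0,7.83,0.034],[0.001,0.008,0,0,0,7.83,0.034],[0.001,0.008,0,0,0,7.83,0.034],[0.001,0.008,0,0,0,7.83,0.034],[0.001,0.008,0,0,0,7.83,0.034],[0.001,0.008,0,0,0,7.83,0.034],[0.0005,0.006,0,0,0,7.83,0.034],[0,0,0,0,0,0,0.034]]}}

```text
time_s: 45.35
eef_pos: [640.8, 9.5, 255.0]
tool_rot: [[-0.857, 0.515, 0.0], [0.515, 0.857, 0.0], [-0.0, 0.0, -1.0]]
contact_force: [-0.5, 0.4, -0.2]
width: 0.371
finger_force: 0.0
```

Call:
{"method": "step_arm", "body": {"increments": [[0,0,-0.03,0,0,0,0.034],[0,0,-0.04,0,0,0,0.034],[0,0,-0.04,0,0,0,0.034],[0,0,0,0,0,0,0.034],[0,0,0,0,0,0,0.034]]}}

```text
time_s: 45.85
eef_pos: [640.8, 9.1, 145.5]
tool_rot: [[-0.855, 0.519, -0.001], [0.519, 0.855, -0.001], [0.0, -0.001, -1.0]]
contact_force: [-0.5, -0.7, 1.1]
width: 0.371
finger_force: 0.0
```

Call:
{"method": "step_arm", "body": {"increments": [[0,0,-0.03,0,0,0,0.034],[0,0,-0.025,0,0,0,0.034],[0,0,-0.013,0,0,0,0.034],[0,0,0,0,0,0,0.034]]}}

```text
time_s: 46.25
eef_pos: [641.0, 10.3, 77.2]
tool_rot: [[-0.856, 0.516, -0.0], [0.516, 0.856, -0.0], [0.0, -0.0, -1.0]]
contact_force: [-0.1, -0.1, -0.7]
width: 0.373
finger_force: 0.0
```

Call:
{"method": "step_arm", "body": {"increments": [[0,0,0,0,0,0,0.005],[0,0,0,0,0,0,0.005],[0,0,0,0,0,0,0.005],[0,0,0,0,0,0,0.005],[0,0,0,0,0,0,0.005]], "force": 20}}

```text
time_s: 46.75
eef_pos: [641.2, 10.0, 78.1]
tool_rot: [[-0.857, 0.516, 0.001], [0.516, 0.857, -0.0], [-0.001, 0.0, -1.0]]
contact_force: [-2.2, -1.0, 4.9]
width: 0.13
finger_force: 20.0
```

Gripped at 12 mm. Turn 56° clockwise.

Call:
{"method": "step_arm", "body": {"increments": [[0,0,0,0,0,-7,0.005],[0,0,0,0,0,-7,0.005],[0,0,0,0,0,-7,0.005],[0,0,0,0,0,-7,0.005],[0,0,0,0,0,-7,0.005],[0,0,0,0,0,-7,0.005],[0,0,0,0,0,-7,0.005],[0,0,0,0,0,-6.5,0.005],[0,0,0,0,0,0,0.005],[0,0,0,0,0,0,0.005]]}}

```text
time_s: 47.75
eef_pos: [640.8, 9.7, 78.1]
tool_rot: [[-0.06, 0.998, 0.0], [0.998, 0.06, -0.001], [-0.001, 0.0, -1.0]]
contact_force: [-2.8, -2.4, 7.1]
width: 0.126
finger_force: 20.0
```

Call:
{"method": "step_arm", "body": {"increments": [[0,0,0,0,0,0,0.034],[0,0,0,0,0,0,0.034],[0,0,0,0,0,0,0.034],[0,0,0,0,0,0,0.034],[0,0,0.03,0,0,0,0.034],[0,0,0.045,0,0,0,0.034],[0,0,0.045,0,0,0,0.034],[0,-0.03,0.045,0,0,0,0.034],[0,-0.04,0,0,0,0,0.034],[0,0,0,0,0,0,0.034]]}}

```text
time_s: 48.75
eef_pos: [640.4, -64.3, 240.9]
tool_rot: [[-0.053, 0.999, 0.004], [0.999, 0.053, -0.003], [-0.003, 0.003, -1.0]]
contact_force: [-0.5, -0.8, -0.3]
width: 0.37
finger_force: 0.0
```

```bash
python3 - <<'E'
from h import *
np.set_printoptions(precision=1,suppress=True,linewidth=170)
s=ctrl.state();print(s['time_s'],s['eef_pos'],s['tool_rot'][:,1])
c0=np.array([640.4,9.7])
c=snap('wrist','dz');g=cv2.cvtColor(c['img'],cv2.COLOR_RGB2GRAY)
print('px: centre,pred pointer end, pred tail @111',proj(c,[[640.4,9.7,111],[640.4+22*np.cos(np.radians(-86.8)),9.7+22*np.sin(np.radians(-86.8)),111],[640.4-22*np.cos(np.radians(-86.8)),9.7-22*np.sin(np.radians(-86.8)),111]]))
q=proj(c,[[640.4,9.7,111]])[0].astype(int);print(q);print(g[max(q[1]-30,0):q[1]+30:3,q[0]-26:q[0]+28:2])
E
```

```text
48.75 [640.4 -64.3 240.9] [1.  0.1 0. ]
px: centre,pred pointer end, pred tail @111 [[259.8 106.3]
 [259.7 128.3]
 [259.8  83.4]]
[259 106]
[[129  67  64  64  64  64  64  64  64  64  65  65  64  65  65  65  65  65  65  63  61  71 150 165 136 105 102]
 [ 79  62  63  63  64  65  65  64  64  64  64  64  64  64  64  65  65  65  65  65  65  64  64  63  60  77 140]
 [ 64  60  62  61  61  62  63  62  64  63  60  65  62  64  64  63  58  62  63  62  63  63  64  64  63  63  62]
 [ 57  62  62  61  62  62  60  51  77 199 254 112  40  44  44  54 248 215  95  57  61  63  63  64  63  63  64]
 [ 59  62  60  62  61  53 107 255 255 255 255  37  52  58  61  49 177 255 255 255 134  53  62  63  63  63  63]
 [ 60  60  61  58  53 229 255 255 255 255 247  28  53  57  62  47 176 255 255 255 255 255  72  57  61  62  61]
 [ 60  60  59  49 251 255 255 255 255 255 252  34  53  58  61  46 174 255 255 255 255 255 255  64  59  61  61]
 [ 60  60  54 136 255 254 254 254 255 243 141  39  52  57  62  44 170 255 254 254 254 254 255 212  51  61  59]
 [ 58  59  70 255 255 254 254 254 255 245 145  38  51  55  59  45 170 25
[... 560 characters left out ...]
 254 254 254 255 212 210 255 176]
 [ 55  56  56  34 214 255 254 254 255 239 153  38  75 255 249  31 161 255 254 254 254 255 243  51  48 105 241]
 [ 54  54  54  55  38 196 255 255 255 239 163  37  77 255 250  31 163 255 254 254 255 216  45  54  56  54  52]
 [ 53  54  51  59  80  39  77 238 255 255 247  33  75 255 250  29 162 255 255 254  98  45  53  54  55  54  52]
 [ 55  52  45 233 255  99  79  34  41 182 178  78  45 244 197  18 209 178  53  44  76 106  48  55  55  54  56]
 [ 50  53  52  48  37 255 255 153 184  49  27  29  23  62  44  42  45  53  53  45 245 255  63  54  53  50 107]
 [ 89  84  68  53  50  44  41 210 226  53  27  60 162  63 163 211  46  52  53  52  47  46  51  53  54  63 111]]
```

The pointer (white strip at cols 258-262) points straight at the two-dot pair. One last check that nothing lies beside the tumbler, then I'll hand in.

```bash
python3 - <<'E'
from bars import *
for n in('top','side'):
    for b in bars(snap(n,'end_'+n),10,30,(380,720,-420,60)): print(n,b)
E
```

```text
top (430.4, -23.4, 64.0, 101.8, 92.8, (186.3, 238.3))
top (466.7, -156.7, 14.1, 48.2, 70.6, (233.5, 224.9))
top (512.0, -127.8, 52.3, 129.7, 166.4, (224.1, 205.0))
top (640.5, -371.6, 12.2, 60.4, 111.3, (303.2, 167.2))
side (637.8, -366.8, 21.8, 70.8, 109.4, (318.1, 232.4))
side (467.2, -156.0, 20.3, 63.3, 73.3, (231.6, 205.6))
side (445.0, -0.6, 25.5, 66.0, 4.6, (206.3, 181.6))
```

Something bar-like shows in both views at (467,-156) near the table. Check it and when it appeared.

```bash
python3 - <<'E'
from bars import *
t=snap('top');s=snap('side')
X,e=tri([ray(t,(233.5,224.9)),ray(s,(231.6,205.6))]);print(X,e)
for f in('side0','s3','s4','s8','sl_side_342','tip_side','s10','end_side'):
    im=cv2.imread(f'pics/{f}.png')
    d=dict(s);d['img']=im[:,:,::-1]
    print(f,[b for b in bars(d,10,15,(420,520,-200,-110))],im[205,231].tolist())
for f in('top0','t8','sl_top_342','tip_top','t9','end_top'):
    im=cv2.imread(f'pics/{f}.png');d=dict(t);d['img']=im[:,:,::-1]
    print(f,[b for b in bars(d,10,15,(420,520,-200,-110))],im[225,233].tolist())
print(s['img'][196:216,218:248:2].mean(2).astype(int))
E
```

```text
[ 467.23023947 -157.68364578    8.7969158 ] [0.4300473366231042, 0.4300473366231846]
side0 [(465.4, -161.7, 20.7, 73.5, 77.4, (232.1, 206.7))] [185, 185, 180]
s3 [(466.2, -161.5, 21.8, 74.0, 75.7, (232.0, 206.5))] [191, 193, 186]
s4 [(466.2, -161.5, 21.8, 74.0, 75.7, (232.0, 206.5))] [191, 192, 185]
s8 [(467.2, -156.0, 20.3, 63.3, 73.3, (231.6, 205.6))] [192, 192, 186]
sl_side_342 [(466.2, -161.5, 21.8, 74.0, 75.7, (232.0, 206.5))] [192, 193, 186]
tip_side [(466.2, -161.5, 21.8, 74.0, 75.7, (232.0, 206.5))] [193, 193, 187]
s10 [(467.2, -156.0, 20.3, 63.3, 73.3, (231.7, 205.5))] [194, 195, 189]
end_side [(467.2, -156.0, 20.3, 63.3, 73.3, (231.6, 205.6))] [191, 191, 185]
top0 [] [139, 138, 132]
t8 [] [67, 78, 91]
sl_top_342 [(465.5, -160.2, 16.0, 63.2, 70.6, (234.2, 224.9))] [154, 153, 146]
tip_top [(469.6, -156.2, 19.4, 72.3, 63.7, (232.7, 223.8))] [154, 153, 147]
t9 [] [35, 34, 34]
end_top [(466.7, -156.7, 14.1, 48.2, 70.6, (233.5, 224.9)), (512.0, -127.8, 52.3, 129.7, 166.4, (224.1, 205.0))] [149, 149, 142]
[[ 95  94  94  99  99 100  94  93  90  99 102 105 107 108 108]
 [ 93  90  93
[... 484 characters left out ...]
7 107]
 [ 95  95  95  98  98 122 189 191 136  99 103 105 107 108 108]
 [ 97  95  92  95  97 136 190 188 155  96 103 105 106 106 109]
 [ 98  93  94  93  95 125 193 188 190 101 102 105 108 107 109]
 [ 96  93  97  99  93  99 183 186 187  99 106 105 107 106 108]
 [ 97  94  93  96  95  82 172 187 189  98 106 110 108 108 107]
 [ 97  96  95  99  97  91 126 184 185 101 105 106 111 119 120]
 [ 96  96  95  99  96  96  92 142  95 103 105 107 107 105 105]
 [ 96  98  95  96  98  97  78  98 101 103 105 106 108 107 108]
 [ 98  97  95  95  96  98  88  97 105 105 103 106 106 106 108]
 [101 100  95  93  94  96  78  89 102 106 108 106 105 105 106]
 [ 99  98  96  94  94  95  97  53 100 103 106 112 112 114 114]]
```

That patch is the lit rim of the post's base: it is already in the first side image. No bars lie outside, so I'm handing in.

```bash
python3 -c "
from cell import ctrl
print(ctrl.job_done())"
```

```text
the job is handed in; nothing more can be done
None
```

The job is handed in with every step done, but the judge gave no verdict: four bars fed through the slot (tray seen empty, bars not seen inside the drum), tray level and lined up, flap shut, dial at two dots, pens left alone; one grip slip while tipping was regripped.

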